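Offer up a wooden hinge leaf for its pin

ROBOT

A 7-joint arm with a two-finger parallel gripper is mounted at the origin on the work surface. World frame = base frame: x ahead of the robot, y to its left, z up, the work surface at z = 0. Lengths are in m, angles in rad, forces in N, time in s.
With the tool pointing down it reaches from about 0.4 to 0.9 m from the base axis. Payload 5.6 kg.
Tool frame: the origin (TCP) lies at the very end of the fingers, on their centre line; the grasp point (between the pads) lies 19 mm behind it; x points along the fingers, z is the direction in which the jaws open and shut, and the axes are right-handed (so a half turn about x gives the same grasp; the last joint's range is limited). The gripper opens to 92 mm and grips with 3 to 60 N. Pads are 20 mm wide; open, the fingers measure 128 mm over their backs; the gripper's body (75 mm by 189 mm) begins 69 mm behind the grasp point.
Start: joints at [1.29, 0.468, -0.012, 1.603, 0.006, 1.071, -0.056], TCP at [0.153, -0.632, 0.176] pointing down, gripper open.
Joint ranges: [-2.53, 2.53], [-0.31, 2.02], [-1.57, 1.55], [0.28, 2.44], [-1.29, 4.43], [0.15, 1.84], [-2.92, 2.92]. Speed limits (rad/s): [2.57, 2.57, 3.14, 3.14, 3.14, 3.14, 3.14].

INTERFACE

Orientations are given as [roll, pitch, yaw] about the fixed x, y, z axes, in that order (R = Rz(yaw) Ry(pitch) Rx(roll)).
In Python, from workcell import get_obs, eyes, order gives the robot as it stands. The module is installed in compiled form; this text tells all that it offers.
- The arm moves only by the tool jog_arm, never from a script. Its argument "commands" is a list of rows, each a list of 7 numbers: the shift along the tool's x, y, z each as a share of 0.12 m, from -1 to 1, then the turn, a rotation vector about the tool's x, y, z each as a share of 2 rad, from -1 to 1, then the closure, from 0 (fully open) to 1 (shut). In form: [[x, y, z, rx, ry, rz, jaw], ...]. A call has 1 to 20 rows; each row is the pose to reach, as a shift and turn from the pose commanded when the call began, along the tool's axes at that moment; what a row does not reach only later rows make up. A row lasts 1/12 s, in which the tool goes at most 41.7 mm and 7.16 degrees, less where a joint would pass 70% of its speed; a pose out of reach is approached as far as the arm can. A call with a number of a shift or a turn outside -1 to 1 is refused whole. A call with a gripper value outside its range is refused whole. The fingers move at their own pace and stop on an object; "force" is the grip in N (left out, the last holds). Time passes only in rows, so rows that repeat a pose let the fingers close. It gives the time, the measured TCP pose, the force and the opening at its end, in the units of the state.
- get_obs(): the state, without advancing time (a new reading comes with each control period).
- eyes.get_image(name): name is "scene" or "top" or "wrist"; returns (picture, depth): 480x640x3 uint8, red, green, blue; 480x640 float32, m along the optical axis (not along the pixel's ray), 0 where there is no reading.
- eyes.camera_model(name): a dict with "K" (3x3 intrinsics, pixels), "k1" (the pictures are not rectified: a ray, as slopes to the right and down, at radius r is drawn at 1 + k1 r^2 times it, then the intrinsics apply), "world_from_camera" (4x4, takes a point from camera to world coordinates); the wrist camera has in their place "tool_from_camera" (4x4, takes a point from camera to tool coordinates, whose origin is the TCP and whose axes are the tool frame's). Camera axes: x right, y up, looking along -z (the intrinsics and any distortion apply to the point x, -y, -z); pixel columns grow to the right and rows downward; lengths in m; the calibration is good to about 2 mm. A picture is of the moment at which its call begins: read the wrist's pose just before it. camera_model takes no time and is no camera call.
- order.job_done(): hands the job in, once; it reports no verdict.
The state is a dict: "clock": time; "q": joint angles; "joint_velocities": joint speeds; "joint_efforts": joint torques, N m; "tool_pos": TCP position; "eef_rot": TCP orientation; "force": force on the tool from outside, world axes, zero at the start; "wrist_torque": the same for the moment, N m; "opening": finger opening in m.
Only numpy, scipy, OpenCV 4.12 (cv2) and the standard library are available. Lean on these libraries where they do the work, as an engineer would, in place of code of your own. Each camera call takes 0.05 s, during which the arm holds its last target.

TASK

Carry the two wood offcuts lying on top of the jamb block to the scrap bin and leave them in it. Then pick up the loose single-knuckle hinge leaf and bring its knuckle between the block's two knuckles, leaf level, so that the three holes line up well enough for the pin to slide straight through, without jamming it against the block. Finish while still holding the leaf there, in mid-air with only the gripper carrying it, and leave everything else on the bench where it is.

Things in the scene. Friction and masses are not known exactly. Their poses are not given: they have to be found in the camera images.
- jamb: Fixed dark wooden block topped by a pale screwed-on hinge leaf, together 90 (x) x 150 (y) x 74 (z) mm. Origin: centre of underside; z up, y along the hinge, -x front, roughly towards the robot. Two knuckles stand out of the top front edge: rings along y, outer diameter 30, hole 16, 36 mm long, centred at x -67, y +39 and -39, z 75, tops at z 90.
- jamb_eye (a point): Point on the block's hinge axis midway between its two knuckles, 75 mm above the bench; axes as jamb. The gap between the knuckles is 42 mm, open above, below (down to the bench) and in front; the block's front face is 22 mm behind this point.
- leaf: Loose pale wooden leaf with one knuckle, flat on the bench, 63 to 126 g. Plate 100 (x) x 50 (y) x 14 (z) mm; origin: centre of the plate's underside, z up, +x towards the knuckle, y along the hinge. Centre of mass near x = +14. To fit, its +x points the same way as the block's +x, the plate standing out in front of the block.
- leaf_eye (a point): Centre of the leaf's knuckle hole, at x 65, y 0, z 15 mm in the leaf's frame; axes as leaf. The knuckle is a ring along y, outer diameter 30, hole 16, 36 mm long, its underside flush with the plate's.
- offcut_a: Wood offcut lying on top of the jamb block, a stick 42 (x) x 24 (y) x 20 (z) mm with a lump on top up to z = 29 mm near x = -8; 20 g. Origin: centre of the stick's underside, z up.
- offcut_b: Wood offcut lying on top of the jamb block, a chunk 30 (x) x 28 (y) x 24 (z) mm with a small toe out to x = +22 mm (20 wide, 12 high); 20 g. Origin: centre of the chunk's underside, z up.
- bin: Fixed open plywood scrap bin, 160 x 160 x 70 mm outside, walls and floor about 6 mm. Origin: centre of the underside, z up.
- pin: Bystander: the hinge pin, a wooden dowel, diameter 10, 130 mm long, with a square head, lying behind the block. Not to be moved.
- spare: Bystander: another hinge leaf, with two knuckles, plate 80 x 100 x 14 mm, lying flat. Not to be moved.
- gouge: Bystander: carving gouge lying on the bench, 240 mm long, origin near its ferrule.
- chisel: Bystander: a second carving tool lying on the bench, 240 mm long, origin near its ferrule.
- mallet: Bystander: round carver's mallet standing on its head, diameter 92, 230 mm tall, origin under its centre.
- glue: Bystander: grey glue bottle, diameter 60, 150 mm tall, origin under its centre.
- brush: Bystander: bench brush lying on the bench.
Things that resemble listed ones, but are neither listed nor needed, are in the scene too. What is shaped like the offcut_a but purple or red is not meant.

How it is judged:
By the outcome, as a careful person would: the job done as asked, in the order asked, and still so for the second after the job is handed in, while the arm keeps its last pose, push and grip.
It also fails if it takes over 72 s, if anything falls off the work surface, if the arm or the gripper's body presses on something with over 40 N, if the wrist force passes 120 N, or if a joint passes its speed limit or range.

## Working session

There is one attempt and no reset: what is moved stays moved. The work goes in short steps, Python scripts to look and compute and a tool call to move; the robot and the scene stay as the last step left them, time stands still between calls to the robot, and variables do not carry over. Pictures are saved under pics/ and viewed, and the job is handed in when it is done.

Besides the shell and the picture viewer there is one more tool, called by a JSON object that holds its "op" and its "data", one argument or row to a line. jog_arm: Moves the arm, as the interface text tells. Shift numbers are shares of 0.12 m and turn numbers shares of 2 rad, none past 1 either way. Its arguments: {"type":"object","properties":{"commands":{"type":"array","items":{"type":"array","items":{"type":"number"}}},"force":{"type":"number"}},"required":["commands"]}

```bash
mkdir -p pics; python3 - <<'E'
from workcell import get_obs, eyes
import cv2, numpy as np, pickle
print({k:np.round(v,4).tolist() for k,v in get_obs().items()})
d={}
for n in ("scene","top","wrist"):
    p,z=eyes.get_image(n); d[n]=(p,z,eyes.camera_model(n)); cv2.imwrite(f"pics/{n}0.png",p[:,:,::-1])
    print(n,{k:np.round(v,4).tolist() for k,v in d[n][2].items()}, (z>0).mean())
pickle.dump(d,open("d0.pkl","wb"))
E
```

```text
{'clock': 0.0, 'q': [1.29, 0.4684, -0.0116, 1.6037, 0.006, 1.0714, -0.0563], 'joint_velocities': [-0.002, -0.0002, -0.0011, 0.0017, -0.0001, 0.0012, -0.0016], 'joint_efforts': [0.0001, -52.0573, -0.0125, -24.3748, -0.0567, 0.0173, 0.0002], 'tool_pos': [0.1529, -0.6311, 0.1752], 'eef_rot': [-3.07, 1.569, 1.8801], 'force': [-0.1815, 0.0009, 0.7157], 'wrist_torque': [-0.0025, -0.0264, 0.0428], 'opening': 0.092}
scene {'K': [[463.4227, 0.0, 320.5002], [0.0, 463.4227, 230.3068], [0.0, 0.0, 1.0]], 'k1': 0.0378, 'world_from_camera': [[-0.1051, -0.7647, 0.6358, 1.2812], [0.9945, -0.082, 0.0658, 0.0572], [0.0018, 0.6392, 0.7691, 0.9539], [0.0, 0.0, 0.0, 1.0]]} 0.996103515625
top {'K': [[558.4022, 0.0, 315.1002], [0.0, 558.4022, 234.2685], [0.0, 0.0, 1.0]], 'k1': -0.1711, 'world_from_camera': [[-0.0115, 0.9944, -0.1052, 0.3927], [-0.9999, -0.011, 0.0054, -0.0198], [0.0043, 0.1053, 0.9944, 1.751], [0.0, 0.0, 0.0, 1.0]]} 0.9958854166666666
wrist {'K': [[377.3984, 0.0, 322.3105], [0.0, 377.3984, 237.4823], [0.0, 0.0, 1.0]], 'k1': -0.0689, 'tool_from_camera': [[0.0002, 0.2825, -0.9593, -0.2069], [0.0012, 0.9593, 0.2825, 0.0796], [1.0, -0.0012, -0.0002, -0.0001], [0.0, 0.0, 0.0, 1.0]]} 0.9959733072916667
```

View pics/scene0.png

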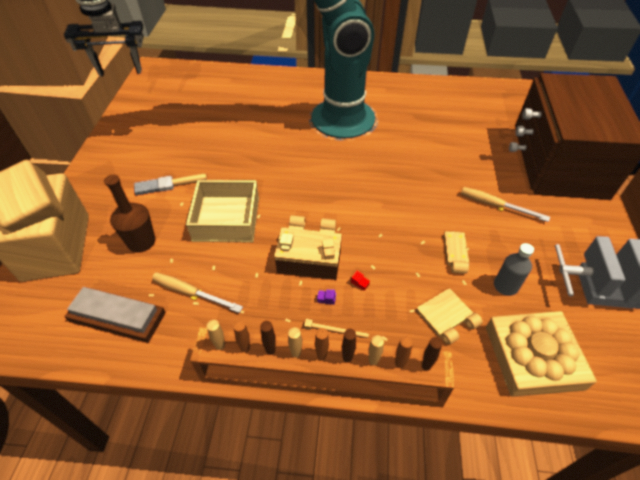

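View pics/top0.png

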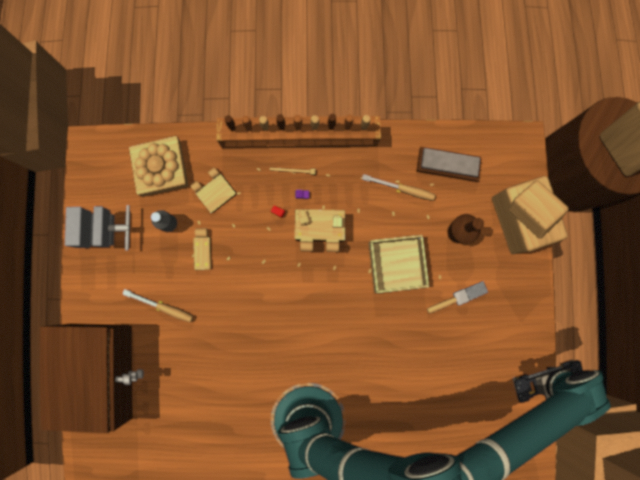

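View pics/wrist0.png

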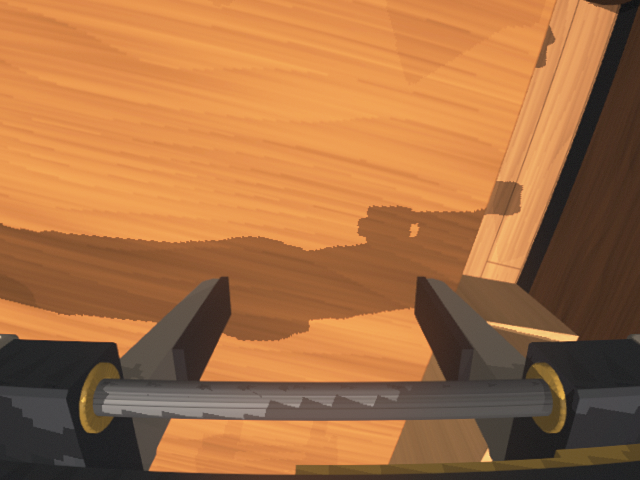

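The top view shows the jamb at about (320,226) with two offcuts on it, the bin at (400,264), the single-knuckle leaf at (203,250) and the spare two-knuckle leaf at (214,192). The purple (303,195) and red (278,211) pieces on the bench are decoys. Next I'll write the helpers and look at enlarged crops.

```bash
cat > h.py <<'E'
import numpy as np, cv2, pickle
from scipy.spatial.transform import Rotation as R
def ray(m,uv):
    uv=np.atleast_2d(np.float64(uv)); K=m["K"]
    s=cv2.undistortPoints(uv[:,None],np.float64(K),np.float64([m["k1"],0,0,0,0]))[:,0]
    return np.c_[s[:,0],-s[:,1],-np.ones(len(s))]
def T(m,tool=None):
    if "world_from_camera" in m: return np.array(m["world_from_camera"])
    return tool@np.array(m["tool_from_camera"])
def toolT(o):
    t=np.eye(4); t[:3,:3]=R.from_euler("xyz",o["eef_rot"]).as_matrix(); t[:3,3]=o["tool_pos"]; return t
def onplane(m,uv,z,tool=None):
    W=T(m,tool); d=ray(m,uv)@W[:3,:3].T; o=W[:3,3]
    return o+d*((z-o[2])/d[:,2])[:,None]
def bydepth(m,uv,Z,tool=None):
    uv=np.atleast_2d(uv); W=T(m,tool); d=ray(m,uv); z=Z[uv[:,1].astype(int),uv[:,0].astype(int)]
    return (d*z[:,None])@W[:3,:3].T+W[:3,3]
def proj(m,P,tool=None):
    W=np.linalg.inv(T(m,tool)); c=np.atleast_2d(P)@W[:3,:3].T+W[:3,3]
    return cv2.projectPoints(c*[1,-1,-1],np.zeros(3),np.zeros(3),np.float64(m["K"]),np.float64([m["k1"],0,0,0,0]))[0][:,0]
def cloud(m,Z,tool=None):
    v,u=np.mgrid[0:480,0:640]; return bydepth(m,np.c_[u.ravel(),v.ravel()],Z,tool).reshape(480,640,3)
def snap(name,png):
    from workcell import get_obs,eyes
    o=get_obs(); p,z=eyes.get_image(name); m=eyes.camera_model(name)
    pickle.dump((p,z,m,o),open(png+".pkl","wb")); cv2.imwrite(f"pics/{png}.png",p[:,:,::-1]); return p,z,m,o
E
python3 - <<'E'
from h import *
d=pickle.load(open("d0.pkl","rb"))
p,z,m=d["top"]; 
a=cv2.resize(p[180:300,180:340],(800,600),interpolation=cv2.INTER_CUBIC); cv2.imwrite("pics/topc.png",a[:,:,::-1])
ps,zs,ms=d["scene"]
b=cv2.resize(ps[200:300,250:383],(798,600),interpolation=cv2.INTER_CUBIC); cv2.imwrite("pics/scenec.png",b[:,:,::-1])
for n,uv in dict(jamb=(320,226),oa=(307,216),ob=(338,221),leaf=(203,255),bin=(400,264),purple=(303,195),pin=(290,170),glue=(163,220),spare=(214,192)).items():
    print(n,bydepth(m,[uv],z).round(3))
C=cloud(m,z)
for n,lo,hi in (("jamb>.06",.055,.085),):
    pass
E
```

```text
jamb [[ 0.595 -0.044  0.073]]
oa [[ 0.623 -0.005  0.097]]
ob [[ 0.607 -0.098  0.094]]
leaf [[0.515 0.323 0.012]]
bin [[ 0.481 -0.295  0.003]]
purple [[0.7   0.007 0.022]]
pin [[0.785 0.049 0.002]]
glue [[0.613 0.424 0.119]]
spare [[0.715 0.29  0.012]]
```

View pics/topc.png

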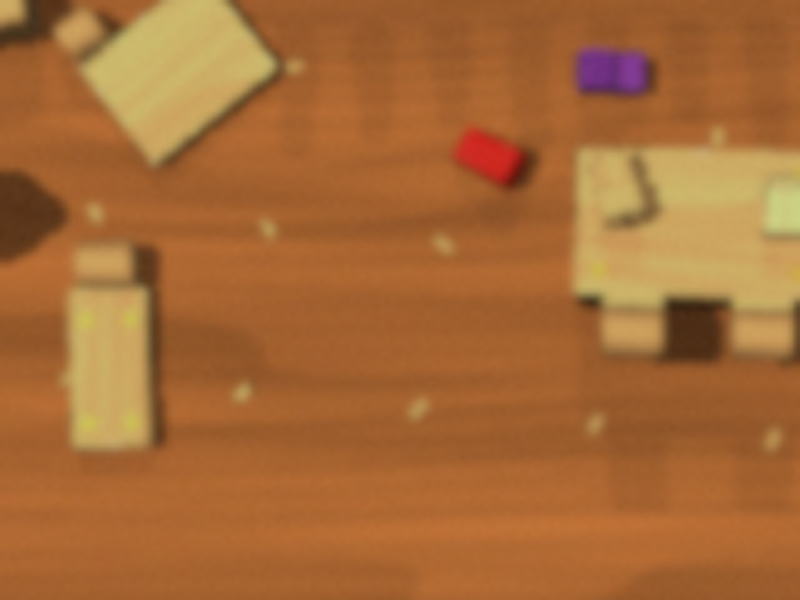

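View pics/scenec.png

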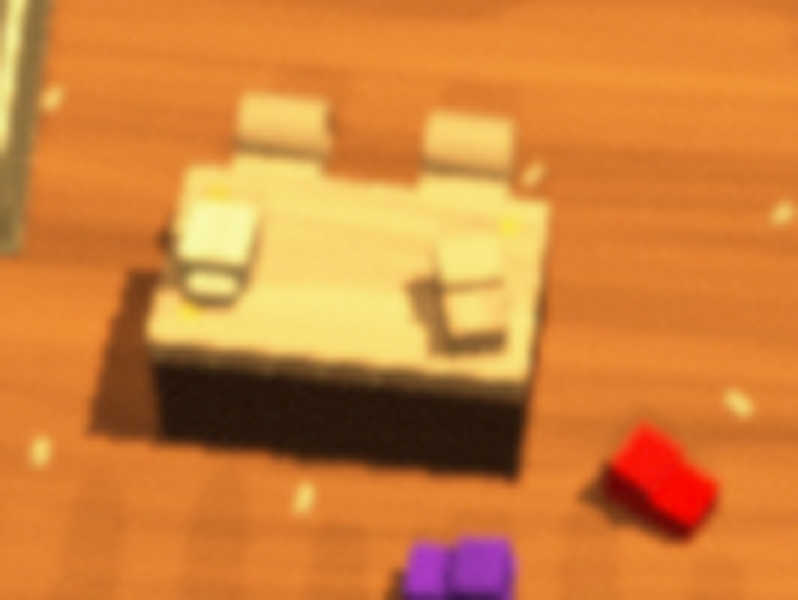

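```bash
cat >> h.py <<'E'
def plan(target,Rt,o=None):
    """print shift/turn shares from current pose"""
    from workcell import get_obs
    o=o or get_obs(); t=toolT(o)
    s=t[:3,:3].T@(np.array(target)-t[:3,3])/0.12
    r=R.from_matrix(t[:3,:3].T@Rt).as_rotvec()/2
    print("shift",s.round(4),"turn",r.round(4),"pos",t[:3,3].round(4)); return s,r
def down(yaw=0):
    # yaw=0: tool x=-Z, y=+X, z=-Y
    b=np.array([[0,1,0],[0,0,-1],[-1,0,0]],float)
    return R.from_euler("z",yaw).as_matrix()@b
E
python3 - <<'E'
from h import *
from workcell import get_obs
print(toolT(get_obs()).round(4)); plan([.56,-.05,.38],down(0))
d=pickle.load(open("d0.pkl","rb"))
p,z,m=d["top"];C=cloud(m,z)
# jamb top points
M=(C[...,2]>.066)&(C[...,2]<.082)&(abs(C[...,0]-.6)<.15)&(abs(C[...,1]+.05)<.15)
M=M.astype(np.uint8)
n,l,st,c=cv2.connectedComponentsWithStats(M); k=1+st[1:,4].argmax()
print(st[k],C[l==k].mean(0)); P=C[l==k]; print(P.min(0),P.max(0)); print(cv2.minAreaRect(np.float32(P[:,:2])))
# leaf
M=((C[...,2]>.008)&(C[...,2]<.04)&(abs(C[...,0]-.52)<.1)&(abs(C[...,1]-.32)<.07)).astype(np.uint8)
n,l,st,c=cv2.connectedComponentsWithStats(M); k=1+st[1:,4].argmax();P=C[l==k];print(st[k],P.min(0),P.max(0),cv2.minAreaRect(np.float32(P[:,:2])))
M=((C[...,2]>.055)&(C[...,2]<.085)&(abs(C[...,0]-.48)<.15)&(abs(C[...,1]+.29)<.12)).astype(np.uint8)
P=C[M>0];print("bin",cv2.minAreaRect(np.float32(P[:,:2])),np.median(P[:,2]))
M=((C[...,2]>.1)&(C[...,1]<-.4)&(C[...,1]>-.6)&(abs(C[...,0]-.57)<.1));P=C[M];print("mallet",P.min(0),P.max(0))
E
```

```text
[[-4.000e-04  9.719e-01  2.355e-01  1.529e-01]
 [ 1.300e-03  2.355e-01 -9.719e-01 -6.312e-01]
 [-1.000e+00 -1.000e-04 -1.400e-03  1.754e-01]
 [ 0.000e+00  0.000e+00  0.000e+00  1.000e+00]]
shift [-1.6998  4.4373 -3.9109] turn [ 1.189e-01 -7.000e-04  1.000e-04] pos [ 0.1529 -0.6312  0.1754]
[ 295  210   50   33 1222] [ 0.59456236 -0.04320332  0.07508645]
[ 0.54532454 -0.11745256  0.06607345] [0.64580142 0.03187502 0.08198937]
((0.59537672996521, -0.04276416450738907), (0.14877495169639587, 0.09915831685066223), 89.29154968261719)
[193 228  18  42 584] [0.47066453 0.30157127 0.00808447] [0.6006108  0.35677381 0.03939011] ((0.535586953163147, 0.3290676176548004), (0.1303643435239792, 0.05359804257750511), 0.8730723261833191)
bin ((0.4790858328342438, -0.28229883313179016), (0.16107363998889923, 0.16365717351436615), 5.80420446395874) 0.06982997471516383
mallet [ 0.53499185 -0.59995899  0.10010511] [ 0.66998536 -0.43762936  0.23703066]
```

{"op": "jog_arm", "data": {
  "commands": [
    [-1,0.5,-0.5,0.06,0,0,0],
    [-1,1,-1,0.119,0,0,0],
    [-1,1,-1,0.119,0,0,0],
    [-1,1,-1,0.119,0,0,0],
    [-1,1,-1,0.119,0,0,0],
    [-1,1,-1,0.119,0,0,0]
  ]
}}

```text
clock: 0.65
tool_pos: [0.2476, -0.483, 0.3007]
eef_rot: [0.97, 1.564, -0.592]
force: [0.8, -0.7, -0.6]
opening: 0.0916
```

{"op": "jog_arm", "data": {
  "commands": [
    [-0.6,1,-1,0,0,0,0],
    [-0.6,1,-1,0,0,0,0],
    [-0.6,1,-1,0,0,0,0],
    [-0.6,1,-1,0,0,0,0],
    [-0.6,1,-1,0,0,0,0]
  ]
}}

```text
clock: 1.07
tool_pos: [0.3658, -0.3631, 0.3703]
eef_rot: [1.372, 1.567, -0.193]
force: [-0.0, 0.2, 0.8]
opening: 0.0919
```

{"op": "jog_arm", "data": {
  "commands": [
    [0,0.5,-1,0,0,0,0],
    [0,0.5,-1,0,0,0,0],
    [0,0.5,-1,0,0,0,0],
    [0,0.5,-1,0,0,0,0],
    [0,0.5,-1,0,0,0,0]
  ]
}}

```text
clock: 1.48
tool_pos: [0.4229, -0.2439, 0.3681]
eef_rot: [2.508, 1.57, 0.944]
force: [0.1, -0.4, 1.5]
opening: 0.0917
```

```bash
python3 - <<'E'
from h import *
plan([.53,-.05,.36],down(0))
E
```

```text
shift [ 0.0685  0.9025 -1.61  ] turn [ 0.0032 -0.0002 -0.0001] pos [ 0.4229 -0.2439  0.3681]
```

{"op": "jog_arm", "data": {
  "commands": [
    [0.06,0.5,-0.8,0.003,0,0,0],
    [0.06,0.5,-0.8,0.003,0,0,0],
    [0.06,0.5,-0.8,0.003,0,0,0],
    [0.06,0.5,-0.8,0.003,0,0,0]
  ]
}}

```text
clock: 1.82
tool_pos: [0.4834, -0.1467, 0.3602]
eef_rot: [-3.122, 1.568, 1.591]
force: [-0.5, 0.0, -0.0]
opening: 0.092
```

{"op": "jog_arm", "data": {
  "commands": [
    [0.5,0.4,-0.8,0,0,0,0],
    [0.5,0.4,-0.8,0,0,0,0],
    [0.5,0.4,-0.8,0,0,0,0],
    [0.5,0.4,-0.8,0,0,0,0],
    [0.5,0.4,-0.8,0,0,0,0]
  ]
}}

```text
clock: 2.23
tool_pos: [0.5296, -0.0561, 0.2993]
eef_rot: [-1.611, 1.567, 3.096]
force: [-0.4, 0.0, -0.5]
opening: 0.092
```

```bash
python3 - <<'E'
from h import *
p,z,m,o=snap("wrist","w1"); t=toolT(o); print(o["tool_pos"],o["eef_rot"])
C=cloud(m,z,t)
print(np.round(C[240,320],3))
E
```

```text
[ 0.52963935 -0.05607849  0.2992678 ] [-1.61093312  1.5673651   3.09615713]
[ 0.455 -0.052 -0.002]
```

View pics/w1.png

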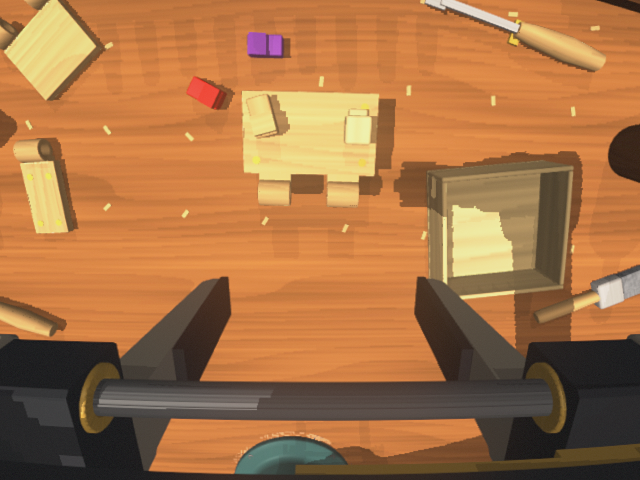

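The wrist view shows offcut a at (261,115), its stick turned a little, and offcut b at (358,126). The jamb knuckles are at (275,191) and (343,191), the leaf at (47,190) and the bin at (503,230). The offcut_a look-alikes are purple (266,44) and red (206,92), both on the bench. I'll enlarge the jamb area to confirm.

```bash
python3 - <<'E'
from h import *
p,z,m,o=pickle.load(open("w1.pkl","rb")); t=toolT(o)
a=cv2.resize(p[80:215,220:400],(800,600),interpolation=cv2.INTER_CUBIC); cv2.imwrite("pics/w1c.png",a[:,:,::-1])
C=cloud(m,z,t)
H=C[...,2]; J=(H>.082)&(C[...,0]>.545)&(C[...,0]<.67)&(abs(C[...,1]+.045)<.1)
n,l,st,c=cv2.connectedComponentsWithStats(J.astype(np.uint8))
for k in range(1,n):
    if st[k,4]>20:
        P=C[l==k]; print(st[k],P.mean(0).round(4),P[:,2].max().round(4),cv2.minAreaRect(np.float32(P[:,:2])))
J=(H>.066)&(H<.08)&(C[...,0]>.54)&(C[...,0]<.67)&(abs(C[...,1]+.045)<.1)
P=C[J];print("top",cv2.minAreaRect(np.float32(P[:,:2])),np.median(P[:,2]))
E
```

```text
[246  94  33  45 986] [0.6197 0.0068 0.0975] 0.5059 ((0.6243098974227905, -0.016115225851535797), (0.0427866205573082, 0.07433021068572998), 10.292218208312988)
[344 109  28  36 862] [ 0.6083 -0.0934  0.0959] 0.5059 ((0.6089803576469421, -0.08235597610473633), (0.05170881375670433, 0.03630721941590309), 89.79854583740234)
[258 182  32   5  71] [ 5.474e-01 -2.000e-04  8.950e-02] 0.5059 ((0.5691109895706177, -0.027402818202972412), (0.02443208172917366, 0.09719089418649673), 40.383113861083984)
[    0   334   640   146 50473] [ 0.555  -0.0571  0.4446] 0.5059 ((0.5774527788162231, -0.05574510246515274), (0.16470660269260406, 0.06489649415016174), 89.99886322021484)
top ((0.59311443567276, -0.04153486341238022), (0.1510416716337204, 0.10571952909231186), 87.9962387084961) 0.0724226701302286
```

View pics/w1c.png

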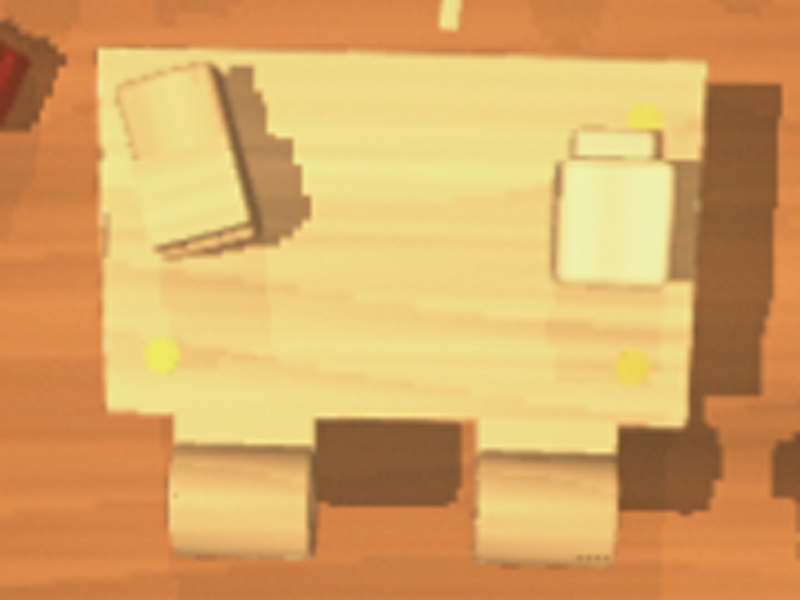

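```bash
cat >> h.py <<'E'
def crop2px(uv,x0,y0,s): return np.atleast_2d(np.float64(uv))*s+[x0,y0]
E
python3 - <<'E'
from h import *
p,z,m,o=pickle.load(open("w1.pkl","rb")); t=toolT(o); s=.225
C=cloud(m,z,t)
def P(uv,h): return onplane(m,crop2px(uv,220,80,s),h,t)
a=P([(165,250),(255,222)],.094); b=P([(118,85),(210,62)],.103)
print("a near",a.round(4),"far",b.round(4)); v=b.mean(0)-a.mean(0); print("centre",(a.mean(0)+b.mean(0))/2,"yaw",np.degrees(np.arctan2(v[1],v[0])),np.linalg.norm(v[:2]))
q=P([(557,282),(668,285),(672,162),(560,160)],.098); print("b",q.round(4),q.mean(0),"yaw",np.degrees(np.arctan2(*(q[2:].mean(0)-q[:2].mean(0))[[1,0]])))
for n,uv in dict(a_lump=(170,110),a_stick=(195,200),b=(615,220),top=(400,250)).items():
    c=crop2px([uv],220,80,s).round().astype(int)[0]; print(n,C[c[1]-1:c[1]+2,c[0]-1:c[0]+2].reshape(-1,3).mean(0).round(4))
q=P([(98,48),(708,62),(687,428),(105,412)],.074); print("jamb top",q.round(4), q.mean(0))
d=q[0]-q[1]; print(np.degrees(np.arctan2(-d[0],d[1]))); d=q[3]-q[2]; print(np.degrees(np.arctan2(-d[0],d[1])))
# scene view crosscheck
d0=pickle.load(open("d0.pkl","rb")); ps,zs,ms=d0["scene"]; 
sc=lambda uv:crop2px(uv,250,200,133/798)
def tri(m1,u1,t1,m2,u2):
    W1=T(m1,t1);W2=T(m2); d1=W1[:3,:3]@ray(m1,u1)[0]; d2=W2[:3,:3]@ray(m2,u2)[0]
    A=np.c_[d1,-d2]; k=np.linalg.lstsq(A,W2[:3,3]-W1[:3,3],rcond=None)[0]
    x=W1[:3,3]+k[0]*d1; y=W2[:3,3]+k[1]*d2; return (x+y)/2,np.linalg.norm(x-y)
wp=lambda uv:crop2px([uv],220,80,s)
print("tri b near-right corner",tri(m,wp((557,282)),t,ms,sc([(252,203)])))
print("tri b near -y corner",tri(m,wp((668,285)),t,ms,sc([(185,200)])))
print("tri a lump far +y",tri(m,wp((118,85)),t,ms,sc([(505,330)])))
print("bin floor/rim"); 
for uv in [(430,172),(572,164),(563,290),(434,299)]: print(onplane(m,[uv],.07,t).round(3))
E
```

```text
a near [[ 0.5995  0.0129  0.094 ]
 [ 0.6058 -0.0089  0.094 ]] far [[ 0.6367  0.0205  0.103 ]
 [ 0.6414 -0.0008  0.103 ]]
centre [0.62083919 0.0059252  0.0985    ] yaw 12.124114361560553 0.03725759833709902
b [[ 0.5916 -0.0805  0.098 ]
 [ 0.5909 -0.1069  0.098 ]
 [ 0.6191 -0.1071  0.098 ]
 [ 0.6195 -0.0809  0.098 ]] [ 0.60526411 -0.09387838  0.098     ] yaw -0.5783070599743781
a_lump [0.6313 0.0108 0.0924]
a_stick [0.611  0.0042 0.1002]
b [ 0.6054 -0.0938  0.0964]
top [ 0.5987 -0.0426  0.0726]
jamb top [[ 0.6473  0.0305  0.074 ]
 [ 0.6432 -0.1183  0.074 ]
 [ 0.5538 -0.1158  0.074 ]
 [ 0.5586  0.0337  0.074 ]] [ 0.60074071 -0.04247371  0.074     ]
-1.5864361708423844
-1.8507901297158966
tri b near-right corner (array([ 0.59174329, -0.08147222,  0.09820149]), np.float64(0.0018999682146950457))
tri b near -y corner (array([ 0.59086837, -0.1084656 ,  0.09536852]), np.float64(0.0024075564485237645))
tri a lump far +y (array([0.63758328, 0.02282973, 0.08997047]), np.float64(0.0002845937794166161))
bin floor/rim
[[ 0.558 -0.18   0.07 ]]
[[ 0.569 -0.35   0.07 ]]
[[ 0.407 -0.368  0.07 ]]
[[ 0.397 -0.198  0.07 ]]
```

```bash
python3 - <<'E'
from h import *
plan([.620,.0055,.078],down(.25))
E
```

```text
shift [ 1.8507  0.7498 -0.5339] turn [-0.1291  0.0003  0.0009] pos [ 0.5299 -0.0577  0.3003]
```

{"op": "jog_arm", "data": {
  "commands": [
    [0.5,0.75,-0.53,-0.125,0,0,0],
    [1,0.75,-0.53,-0.125,0,0,0],
    [1,0.75,-0.53,-0.125,0,0,0],
    [1,0.75,-0.53,-0.125,0,0,0],
    [1,0.75,-0.53,-0.125,0,0,0],
    [1,0.75,-0.53,-0.125,0,0,0]
  ]
}}

```text
clock: 2.78
tool_pos: [0.6198, 0.0051, 0.1787]
eef_rot: [-1.647, 1.566, -2.977]
force: [0.4, -0.6, 0.9]
opening: 0.0918
```

```bash
python3 - <<'E'
from h import *
p,z,m,o=snap("wrist","w2")
plan([.620,.0055,.078],down(.25))
E
```

```text
shift [ 0.859  -0.0038 -0.0071] turn [-0.0046  0.0006  0.0004] pos [0.6207 0.0049 0.1811]
```

View pics/w2.png

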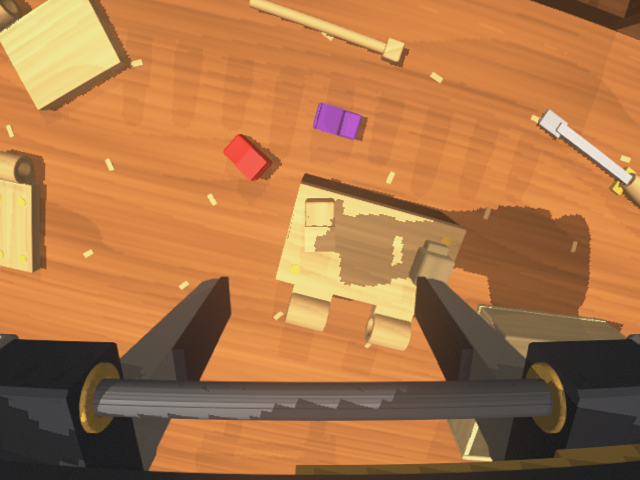

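The stick is centred between the fingers (col 319) and square to the jaws, so I'll descend and grip.

{"op": "jog_arm", "data": {
  "commands": [
    [0.4,0,-0.01,-0.004,0,0,0],
    [0.7,0,-0.01,-0.004,0,0,0],
    [0.85,0,-0.01,-0.004,0,0,0],
    [0.85,0,-0.01,-0.004,0,0,0],
    [0.85,0,-0.01,-0.004,0,0,1],
    [0.85,0,-0.01,-0.004,0,0,1],
    [0.85,0,-0.01,-0.004,0,0,1],
    [0.85,0,-0.01,-0.004,0,0,1],
    [0.85,0,-0.01,-0.004,0,0,1],
    [0.85,0,-0.01,-0.004,0,0,1],
    [0.85,0,-0.01,-0.004,0,0,1],
    [0.85,0,-0.01,-0.004,0,0,1]
  ],
  "force": 15
}}

```text
clock: 3.83
tool_pos: [0.6203, 0.009, 0.0791]
eef_rot: [0.61, 1.571, -0.709]
force: [0.2, 0.2, -1.2]
opening: 0.0404
```

{"op": "jog_arm", "data": {
  "commands": [
    [0,0,0,0,0,0,1],
    [0,0,0,0,0,0,1],
    [0,0,0,0,0,0,1],
    [0,0,0,0,0,0,1],
    [0,0,0,0,0,0,1]
  ]
}}

```text
clock: 4.25
tool_pos: [0.6202, 0.009, 0.0789]
eef_rot: [-1.799, 1.571, -3.118]
force: [0.5, 0.1, -0.0]
opening: 0.0072
```

{"op": "jog_arm", "data": {
  "commands": [
    [-0.2,0,0,0,0,0,1],
    [-0.5,0,0,0,0,0,1],
    [-0.8,0,0,0,0,0,1],
    [-0.8,0,0,0,0,0,1]
  ]
}}

```text
clock: 4.58
tool_pos: [0.6248, 0.0099, 0.1825]
eef_rot: [1.354, 1.559, 0.035]
force: [1.2, 0.2, 0.2]
opening: 0.0006
```

```bash
python3 - <<'E'
from h import *
p,z,m,o=snap("wrist","w3"); print(o["opening"])
plan([.445,-.28,.175],down(0.1))
E
```

```text
0.0006055756730512927
shift [ 0.0238 -2.0387  1.9668] turn [ 0.0759  0.0007 -0.004 ] pos [0.6231 0.0095 0.1793]
```

View pics/w3.png

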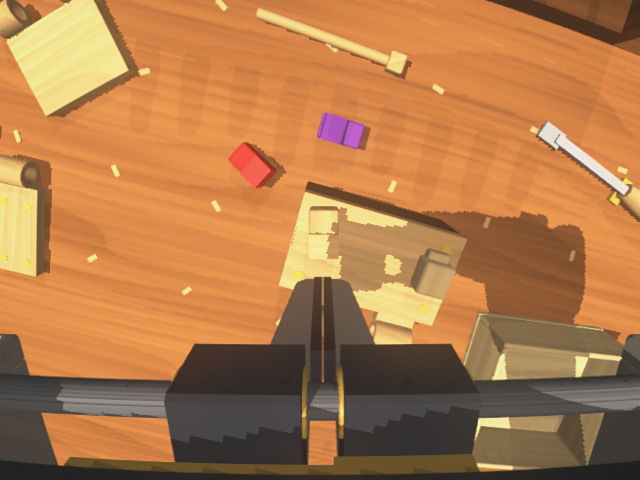

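```bash
python3 - <<'E'
from h import *
p,z,m,o=pickle.load(open("w3.pkl","rb")); t=toolT(o); print(t.round(3))
print("tcp px",proj(m,t[:3,3],t), "a px",proj(m,[.62,.006,.094],t))
for uv in [(322,215),(322,245),(322,225),(260,240),(322,285)]: print(uv,bydepth(m,[uv],z,t).round(4),z[uv[1],uv[0]])
from h import snap
p,z,m,o=snap("scene","s1"); b=cv2.resize(p[180:300,240:400],(800,600),interpolation=cv2.INTER_CUBIC); cv2.imwrite("pics/s1c.png",b[:,:,::-1])
p,z,m,o=snap("top","t1"); b=cv2.resize(p[180:270,270:390],(800,600),interpolation=cv2.INTER_CUBIC); cv2.imwrite("pics/t1c.png",b[:,:,::-1])
E
```

```text
[[ 0.012  0.968  0.249  0.625]
 [ 0.     0.249 -0.968  0.01 ]
 [-1.     0.012  0.003  0.182]
 [ 0.     0.     0.     1.   ]]
tcp px [[322.45372605 268.00271336]] a px [[325.35849941 236.629371  ]]
(322, 215) [[0.6363 0.013  0.0917]] 0.3050451
(322, 245) [[0.6141 0.0073 0.0996]] 0.3037056
(322, 225) [[0.6283 0.011  0.0922]] 0.30685422
(260, 240) [[ 0.5728  0.0659 -0.0024]] 0.40856093
(322, 285) [[0.6332 0.0125 0.2286]] 0.17414017
```

View pics/s1c.png

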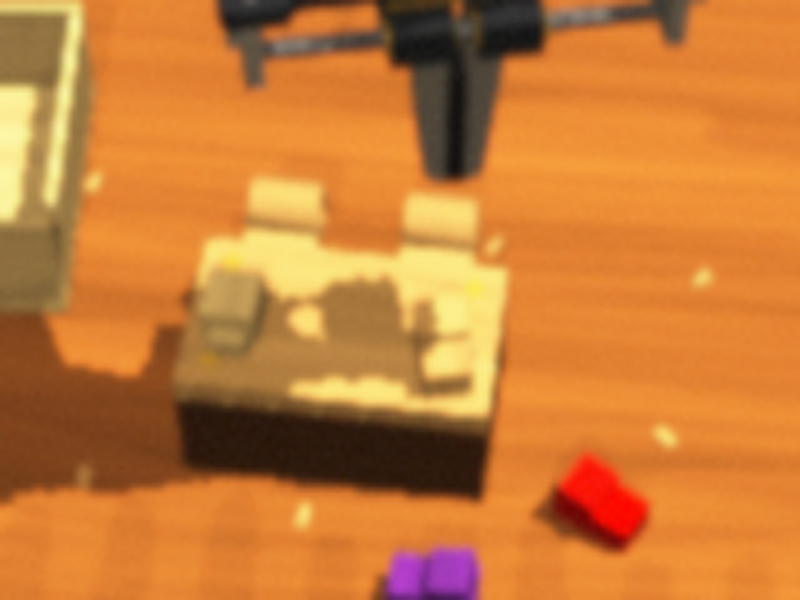

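View pics/t1c.png

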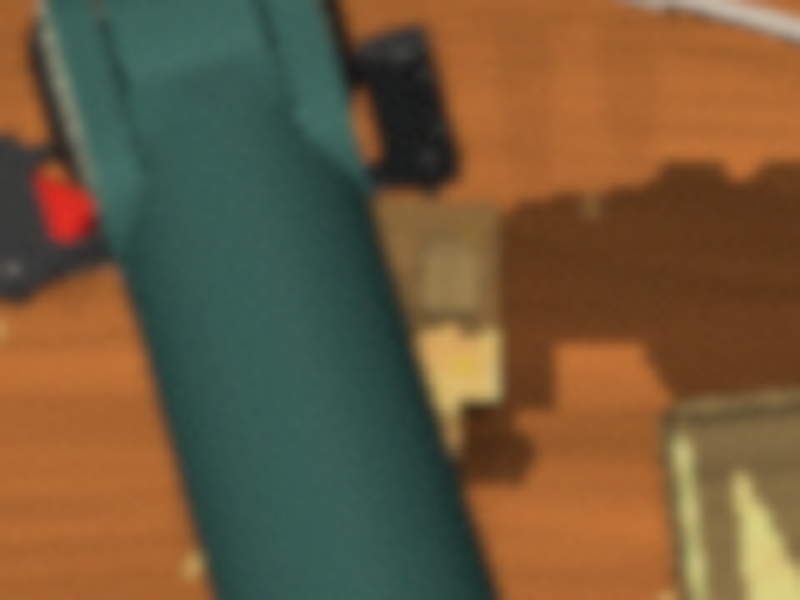

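```bash
python3 - <<'E'
from h import *
p,z,m,o=pickle.load(open("s1.pkl","rb")); t=toolT(o); print(t[:3,3],proj(m,t[:3,3]))
for uv in [(330,214),(331,212),(328,208)]:print(bydepth(m,[uv],z).round(4))
for h in (0,.02,.03,.04,.05): print(h,proj(m,t[:3,3]-t[:3,0]*h).round(1))
p,z,m,o=pickle.load(open("w3.pkl","rb")); t=toolT(o)
for v in range(270,345,5): print(v,z[v,315].round(4), (np.linalg.inv(t)@np.r_[bydepth(m,[(315,v)],z,t)[0],1]).round(4)[:3])
E
```

```text
[0.62311355 0.0095157  0.1793057 ] [[329.75135742 224.85337976]]
[[0.6303 0.01   0.2231]]
[[0.6321 0.0121 0.2317]]
[[0.634  0.0057 0.2454]]
0 [[329.8 224.9]]
0.02 [[329.9 218.8]]
0.03 [[330.  215.7]]
0.04 [[330.1 212.6]]
0.05 [[330.2 209.4]]
270 0.3378 [ 0.1089 -0.0438 -0.0066]
275 0.3384 [ 0.1082 -0.0483 -0.0066]
280 0.1792 [-0.0407  0.0095 -0.0036]
285 0.173 [-0.0471  0.0098 -0.0034]
290 0.1679 [-0.0525  0.0097 -0.0033]
295 0.163 [-0.0576  0.0097 -0.0032]
300 0.1579 [-0.0628  0.0098 -0.0031]
305 0.1547 [-0.0663  0.0092 -0.0031]
310 0.1496 [-0.0716  0.0097 -0.003 ]
315 0.1447 [-0.0765  0.0101 -0.0029]
320 0.1426 [-0.0789  0.0093 -0.0029]
325 0.1379 [-0.0837  0.0098 -0.0028]
330 0.1342 [-0.0875  0.01   -0.0027]
335 0.1317 [-0.0903  0.0096 -0.0026]
340 0.1285 [-0.0935  0.0096 -0.0026]
```

```bash
python3 - <<'E'
from h import *
for f in ("w1","w2"):
    p,z,m,o=pickle.load(open(f+".pkl","rb")); t=toolT(o)
    for u in (224,422):
        for v in range(270,345,10): print(f,u,v,z[v,u].round(4), (np.linalg.inv(t)@np.r_[bydepth(m,[(u,v)],z,t)[0],1]).round(4)[:3])
E
python3 -c "
import cv2;p=cv2.imread('pics/w2.png');cv2.imwrite('pics/w2c.png',cv2.resize(p[260:420,170:470],(800,427)))"
```

```text
w1 224 270 0.5443 [ 0.3018 -0.1196 -0.1424]
w1 224 280 0.1791 [-0.0408  0.0094 -0.0469]
w1 224 290 0.1762 [-0.0449  0.0061 -0.0462]
w1 224 300 0.1764 [-0.046   0.0015 -0.0462]
w1 224 310 0.1731 [-0.0503 -0.0016 -0.0454]
w1 224 320 0.175 [-0.05   -0.0069 -0.0459]
w1 224 330 0.5715 [ 0.3013 -0.2177 -0.15  ]
w1 224 340 0.5794 [ 0.3039 -0.2368 -0.1522]
w1 422 270 0.5443 [ 0.3019 -0.1193  0.1446]
w1 422 280 0.1781 [-0.0418  0.0099  0.0473]
w1 422 290 0.172 [-0.0487  0.0079  0.0458]
w1 422 300 0.1718 [-0.0502  0.0036  0.0457]
w1 422 310 0.1716 [-0.0517 -0.0007  0.0457]
w1 422 320 0.1729 [-0.0518 -0.0058  0.0461]
w1 422 330 0.172 [-0.0539 -0.0098  0.0459]
w1 422 340 0.5763 [ 0.3013 -0.2348  0.154 ]
w2 224 270 0.4154 [ 0.1814 -0.0724 -0.1088]
w2 224 280 0.1785 [-0.0414  0.0097 -0.0468]
w2 224 290 0.1765 [-0.0445  0.0059 -0.0463]
w2 224 300 0.1762 [-0.0462  0.0015 -0.0463]
w2 224 310 0.1738 [-0.0497 -0.0019 -0.0457]
w2 224 320 0.1742 [-0.0506 -0.0065 -0.0458]
w2 224 330 0.4364 [ 0.1812 -0.1474 -0.1146]
w2 224 340 0.4394 [ 0.1805 -0.1603 -0.1155]
w2 422 270 0.3074 [ 0.0804 -0.0327  0.0816]
w2 422 280 0.1793 [-0.0406  0.0095  0.0476]
w2 422 290 0.1722 [-0.0485  0.0078  0.0457]
w2 422 300 0.1734 [-0.0487  0.0029  0.046 ]
w2 422 310 0.172 [-0.0513 -0.0009  0.0457]
w2 422 320 0.1729 [-0.0518 -0.0058  0.046 ]
w2 422 330 0.1724 [-0.0535 -0.01    0.0459]
w2 422 340 0.4406 [ 0.1816 -0.1607  0.1176]
```

View pics/w2c.png

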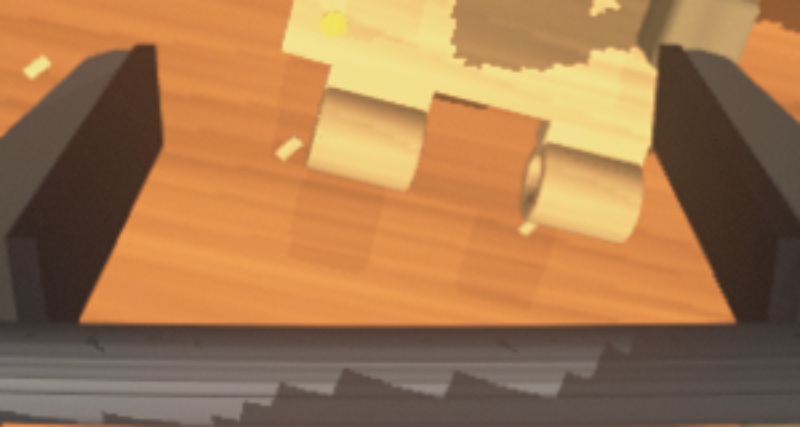

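```bash
python3 - <<'E'
from h import *
p,z,m,o=pickle.load(open("w3.pkl","rb")); t=toolT(o)
for uv in [(250,350),(250,370),(250,400),(250,440),(400,400)]: print(uv,(np.linalg.inv(t)@np.r_[bydepth(m,[uv],z,t)[0],1]).round(4)[:3])
p,z,m,o=pickle.load(open("s1.pkl","rb")); t=toolT(o)
for x in (-.03,-.035,-.04): print(x,proj(m,(t@np.c_[[x,.01,-.005,1],[x,.01,.005,1],[x,-.01,0,1]])[:3].T).round(1).tolist())
b=cv2.resize(p[190:230,310:350],(800,800),interpolation=cv2.INTER_NEAREST)[:600]; cv2.imwrite("pics/s1d.png",b[:,:,::-1])
for v in range(205,222): print(v,z[v,326:336].round(3).tolist())
E
```

```text
(250, 350) [-0.1327  0.0311 -0.0165]
(250, 370) [-0.1405  0.0314 -0.0151]
(250, 400) [-0.1493  0.0312 -0.0135]
(250, 440) [-0.1492  0.0214 -0.0142]
(400, 400) [-0.1472  0.0294  0.0149]
-0.03 [[333.1, 218.9], [328.4, 219.4], [329.3, 212.3]]
-0.035 [[333.1, 217.3], [328.5, 217.8], [329.3, 210.7]]
-0.04 [[333.2, 215.8], [328.5, 216.3], [329.3, 209.1]]
205 [0.9539999961853027, 0.9539999961853027, 0.9549999833106995, 0.9559999704360962, 0.9539999961853027, 0.9570000171661377, 0.9549999833106995, 0.9570000171661377, 0.9570000171661377, 0.9549999833106995]
206 [0.953000009059906, 0.9539999961853027, 0.9610000252723694, 0.9599999785423279, 0.9580000042915344, 0.9570000171661377, 0.9559999704360962, 0.9559999704360962, 0.9620000123977661, 0.9589999914169312]
207 [0.9580000042915344, 0.9589999914169312, 0.9620000123977661, 0.9580000042915344, 0.9549999833106995, 0.9589999914169312, 0.9580000042915344, 0.9629999995231628, 0.9599999785423279, 0.9610000252723694]
208 [0.9589999914169312, 0.9629999995231628, 0.9599999785423279, 0.9649999737739563, 0.9610000252723694, 0.9589999914169312, 0.96200001
[... 2023 characters left out ...]
249268, 1.2680000066757202, 1.2680000066757202, 1.2680000066757202, 1.2690000534057617]
219 [1.1460000276565552, 1.1480000019073486, 1.152999997138977, 1.149999976158142, 1.2680000066757202, 1.2619999647140503, 1.2640000581741333, 1.2610000371932983, 1.2660000324249268, 1.2630000114440918]
220 [1.1410000324249268, 1.1419999599456787, 1.1480000019073486, 1.1430000066757202, 1.1460000276565552, 1.1410000324249268, 1.1430000066757202, 1.1490000486373901, 1.1399999856948853, 1.1449999809265137]
221 [1.1419999599456787, 1.1460000276565552, 1.1419999599456787, 1.1419999599456787, 1.1430000066757202, 1.1430000066757202, 1.1390000581741333, 1.1390000581741333, 1.1410000324249268, 1.1440000534057617]
```

View pics/s1d.png

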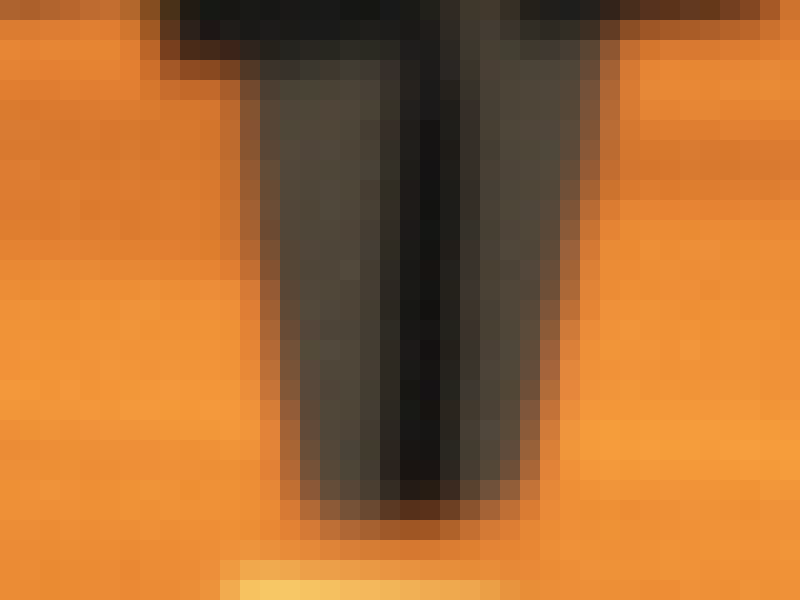

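The fingertips sit about 39 mm behind the reported TCP. Wrist depth puts the tip at tool x = -0.040 both open and closed, and the scene image agrees, so the jaws closed above the offcut. Nothing moved. I'll correct for this offset from here on.

```bash
cat >> h.py <<'E'
TIP=0.039
def plant(tip,Rt): # target for true fingertip
    return plan(np.array(tip)+Rt[:,0]*TIP,Rt)
E
python3 - <<'E'
from h import *
plant([.620,.0065,.079],down(.25))
E
```

```text
shift [ 1.1244 -0.0052  0.0178] turn [ 0.0008  0.0002 -0.    ] pos [0.6201 0.0088 0.1749]
```

{"op": "jog_arm", "data": {
  "commands": [
    [0,0,0.02,0,0,0,0.3],
    [0,0,0.02,0,0,0,0.3],
    [0.2,0,0.02,0,0,0,0.3],
    [0.3,0,0.02,0,0,0,0.3],
    [0.4,0,0.02,0,0,0,0.3],
    [0.5,0,0.02,0,0,0,0.3],
    [0.6,0,0.02,0,0,0,0.3],
    [0.6,0,0.02,0,0,0,0.3]
  ]
}}

```text
clock: 5.4
tool_pos: [0.6189, 0.0065, 0.0998]
eef_rot: [-1.826, 1.566, 3.138]
force: [-1.9, -0.3, -0.5]
opening: 0.0515
```

```bash
python3 - <<'E'
from h import *
p,z,m,o=snap("wrist","w4");print(o["opening"])
plant([.620,.0065,.079],down(.25))
E
```

```text
0.05146636509195517
shift [0.5107 0.003  0.0021] turn [ 0.0009 -0.0004  0.0015] pos [0.6198 0.0066 0.1013]
```

View pics/w4.png

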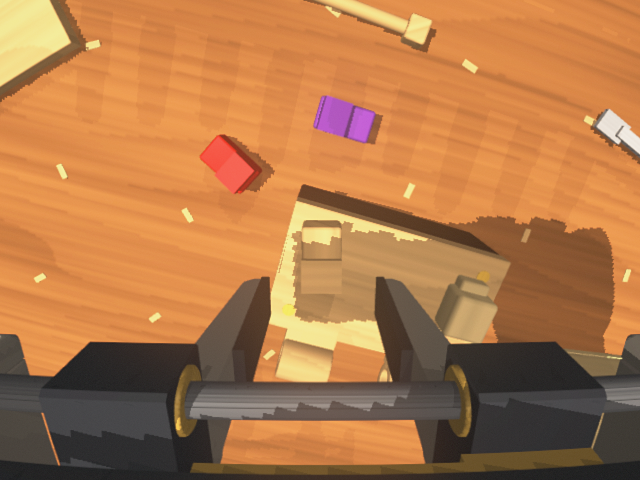

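The stick (322,255) is centred between the jaws (270 to 377), so I'll go down and grip.

{"op": "jog_arm", "data": {
  "commands": [
    [0.2,0,0,0,0,0,0.3],
    [0.4,0,0,0,0,0,0.3],
    [0.5,0,0,0,0,0,0.3],
    [0.5,0,0,0,0,0,1],
    [0.5,0,0,0,0,0,1],
    [0.5,0,0,0,0,0,1],
    [0.5,0,0,0,0,0,1],
    [0.5,0,0,0,0,0,1],
    [0.5,0,0,0,0,0,1],
    [0.5,0,0,0,0,0,1]
  ],
  "force": 15
}}

```text
clock: 6.28
tool_pos: [0.6213, 0.0066, 0.0438]
eef_rot: [1.197, 1.57, -0.122]
force: [-0.7, 0.1, 2.9]
opening: 0.024
```

{"op": "jog_arm", "data": {
  "commands": [
    [-0.2,0,0,0,0,0,1],
    [-0.5,0,0,0,0,0,1],
    [-0.8,0,0,0,0,0,1],
    [-0.8,0,0,0,0,0,1]
  ]
}}

```text
clock: 6.62
tool_pos: [0.6256, 0.0076, 0.1466]
eef_rot: [1.346, 1.559, 0.027]
force: [0.7, 0.4, 0.4]
opening: 0.0241
```

```bash
python3 - <<'E'
from h import *
p,z,m,o=snap("wrist","w5");print(o["opening"])
plant([.445,-.28,.14],down(0.1))
E
```

```text
0.024124566436975817
shift [ 0.3414 -2.0424  1.9453] turn [ 0.0759  0.0007 -0.0041] pos [0.6239 0.0071 0.1434]
```

View pics/w5.png

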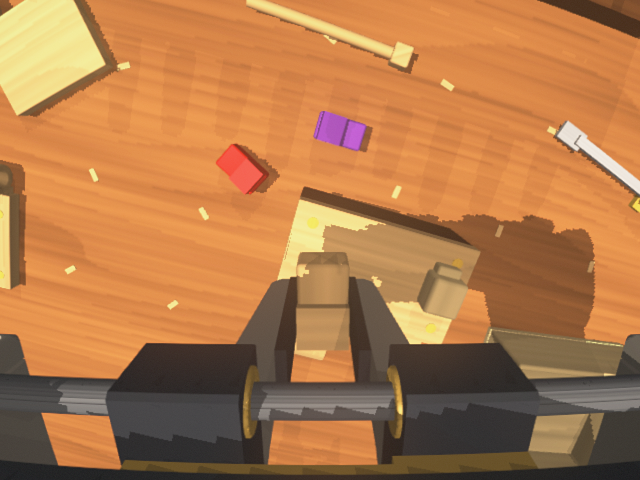

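Holding offcut a at 24.1 mm opening. I'll carry it to the bin.

{"op": "jog_arm", "data": {
  "commands": [
    [0,-0.4,0.4,0,0,0,1],
    [0,-1,1,0,0,0,1],
    [0,-1,1,0,0,0,1],
    [0,-1,1,0,0,0,1],
    [0,-1,1,0,0,0,1]
  ]
}}

```text
clock: 7.08
tool_pos: [0.5292, -0.1482, 0.1374]
eef_rot: [-1.177, 1.564, -2.507]
force: [0.1, -0.3, -0.2]
opening: 0.0239
```

{"op": "jog_arm", "data": {
  "commands": [
    [0.3,-0.4,0.4,0.076,0,0,1],
    [0.3,-1,0.94,0.076,0,0,1],
    [0.3,-1,0.94,0.076,0,0,1],
    [0.3,-1,0.94,0.076,0,0,1],
    [0.3,-1,0.94,0.076,0,0,1],
    [0.3,-1,0.94,0.076,0,0,1]
  ]
}}

```text
clock: 7.58
tool_pos: [0.4437, -0.2811, 0.1017]
eef_rot: [-1.783, 1.568, 3.023]
force: [0.5, -0.2, 0.6]
opening: 0.024
```

```bash
python3 - <<'E'
from h import *
p,z,m,o=snap("wrist","w6");print(o["opening"])
plant([.445,-.28,.035],down(0.1))
t=toolT(o)
p,z,m,o=snap("top","t2"); C=cloud(m,z); M=(C[...,2]>.055)&(C[...,2]<.085)&(abs(C[...,0]-.48)<.13)&(abs(C[...,1]+.29)<.12); print(cv2.minAreaRect(np.float32(C[M][:,:2])))
E
```

```text
0.023965664049889836
shift [ 0.8854 -0.0049  0.0102] turn [-0.0013 -0.0005  0.0005] pos [ 0.4456 -0.2788  0.1022]
((0.4786580801010132, -0.28169649839401245), (0.1607459932565689, 0.16256748139858246), 5.537559986114502)
```

View pics/w6.png

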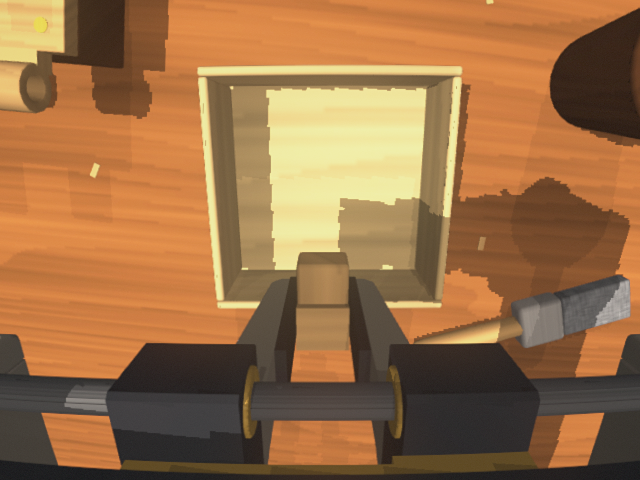

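```bash
python3 - <<'E'
from h import *
p,z,m,o=pickle.load(open("w6.pkl","rb"));t=toolT(o)
print(onplane(m,[(198,70),(462,70),(442,305),(217,305)],.07,t).round(4)); print(bydepth(m,[(330,72),(205,200),(450,200),(430,304)],z,t).round(4))
E
```

```text
[[ 0.5492 -0.1968  0.07  ]
 [ 0.5642 -0.3531  0.07  ]
 [ 0.4115 -0.3686  0.07  ]
 [ 0.3966 -0.2112  0.07  ]]
[[ 0.5548 -0.275   0.0694]
 [ 0.4546 -0.1805 -0.0034]
 [ 0.4855 -0.3603  0.0686]
 [ 0.4102 -0.3609  0.0673]]
```

{"op": "jog_arm", "data": {
  "commands": [
    [0.3,0.05,0,0,0,0,1],
    [0.6,0.05,0,0,0,0,1],
    [0.85,0.05,0,0,0,0,1],
    [0.85,0.05,0,0,0,0,1],
    [0.85,0.05,0,0,0,0,0.4],
    [0.85,0.05,0,0,0,0,0.4],
    [0.85,0.05,0,0,0,0,0.4],
    [0.85,0.05,0,0,0,0,0.4],
    [0.6,0.05,0,0,0,0,0.4],
    [0.3,0.05,0,0,0,0,0.4],
    [-0.2,0.05,0,0,0,0,0.4],
    [-0.5,0.05,0,0,0,0,0.4],
    [-0.5,0.05,0,0,0,0,0.4]
  ]
}}

```text
clock: 8.77
tool_pos: [0.456, -0.2797, 0.1708]
eef_rot: [0.872, 1.559, -0.599]
force: [0.7, -0.2, -0.2]
opening: 0.055
```

```bash
python3 - <<'E'
from h import *
p,z,m,o=snap("wrist","w7");print(o["opening"])
plant([.6052,-.094,.14],down(-0.01))
E
```

```text
0.055043895409912946
shift [ 0.5838  1.3834 -1.4243] turn [ 0.0548  0.0041 -0.0052] pos [ 0.4563 -0.28    0.1709]
```

View pics/w7.png

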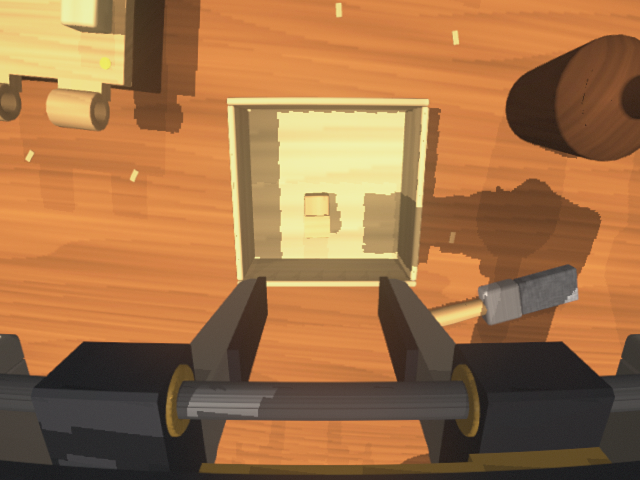

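Offcut a is on the bin floor at (317,215). Next is offcut b.

{"op": "jog_arm", "data": {
  "commands": [
    [0,0.4,-0.4,0.05,0,0,0.35],
    [0.3,0.95,-0.95,0.055,0,-0.004,0.35],
    [0.3,0.95,-0.95,0.055,0,-0.004,0.35],
    [0.3,0.95,-0.95,0.055,0,-0.004,0.35],
    [0.3,0.95,-0.95,0.055,0,-0.004,0.35]
  ]
}}

```text
clock: 9.23
tool_pos: [0.5576, -0.1439, 0.1258]
eef_rot: [-2.192, 1.563, 2.521]
force: [-0.2, 1.5, 1.0]
opening: 0.0598
```

```bash
python3 - <<'E'
from h import *
plant([.6052,-.094,.12],down(-0.01))
E
```

```text
shift [ 0.3727  0.3993 -0.4134] turn [ 0.0054 -0.0024  0.0034] pos [ 0.5576 -0.1439  0.1258]
```

{"op": "jog_arm", "data": {
  "commands": [
    [0.1,0.4,-0.41,0.003,0,0.003,0.35],
    [0.25,0.4,-0.41,0.003,0,0.003,0.35],
    [0.25,0.4,-0.41,0.003,0,0.003,0.35],
    [0.25,0.4,-0.41,0.003,0,0.003,0.35]
  ]
}}

```text
clock: 9.57
tool_pos: [0.6022, -0.1027, 0.0955]
eef_rot: [-1.695, 1.567, 3.005]
force: [-1.0, -0.7, 0.5]
opening: 0.0598
```

```bash
python3 - <<'E'
from h import *
p,z,m,o=snap("wrist","w8");print(o["opening"])
plant([.6052,-.094,.079],down(-0.01))
t=toolT(o)
print(proj(m,[.6052,-.094,.098],t))
E
```

```text
0.059813104110361184
shift [ 0.469   0.0256 -0.0885] turn [-0.0027  0.0003  0.0016] pos [ 0.6021 -0.1045  0.0963]
[[307.16022983 264.84110897]]
```

View pics/w8.png

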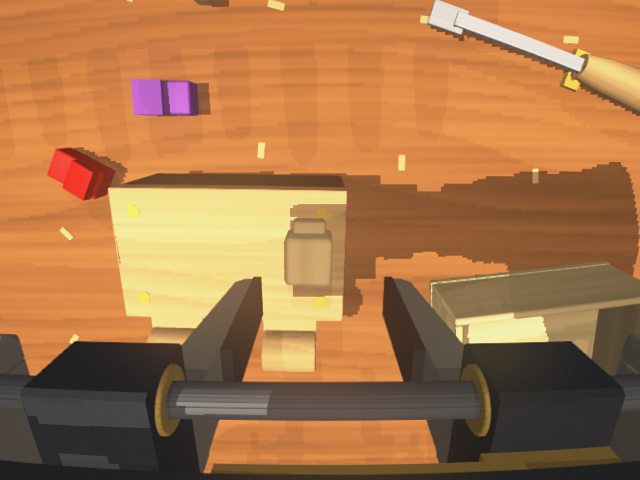

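Offcut b is at (309,262). It needs the 10 mm sideways shift the plan gives, then I grip.

{"op": "jog_arm", "data": {
  "commands": [
    [0.05,0.025,-0.085,0,0,0,0.35],
    [0.25,0.025,-0.085,0,0,0,0.35],
    [0.45,0.025,-0.085,0,0,0,0.35],
    [0.46,0.025,-0.085,0,0,0,0.35],
    [0.46,0.025,-0.085,0,0,0,1],
    [0.46,0.025,-0.085,0,0,0,1],
    [0.46,0.025,-0.085,0,0,0,1],
    [0.46,0.025,-0.085,0,0,0,1],
    [0.46,0.025,-0.085,0,0,0,1],
    [0.46,0.025,-0.085,0,0,0,1],
    [0.46,0.025,-0.085,0,0,0,1]
  ]
}}

```text
clock: 10.53
tool_pos: [0.6065, -0.0946, 0.0425]
eef_rot: [-0.312, 1.57, -1.899]
force: [-1.2, -0.3, 5.6]
opening: 0.0277
```

{"op": "jog_arm", "data": {
  "commands": [
    [-0.2,0,0,0,0,0,1],
    [-0.5,0,0,0,0,0,1],
    [-0.8,0,0,0,0,0,1],
    [-0.8,0,0,0,0,0,1]
  ]
}}

```text
clock: 10.87
tool_pos: [0.6108, -0.0943, 0.1446]
eef_rot: [1.38, 1.561, -0.207]
force: [1.3, -0.6, 0.8]
opening: 0.0281
```

```bash
python3 - <<'E'
from h import *
p,z,m,o=snap("wrist","w9");print(o["opening"])
plant([.505,-.305,.12],down(0.1))
E
```

```text
0.028081925836416076
shift [ 0.5026 -0.8407  1.7682] turn [-0.0581  0.001  -0.0029] pos [ 0.609  -0.0944  0.1416]
```

View pics/w9.png

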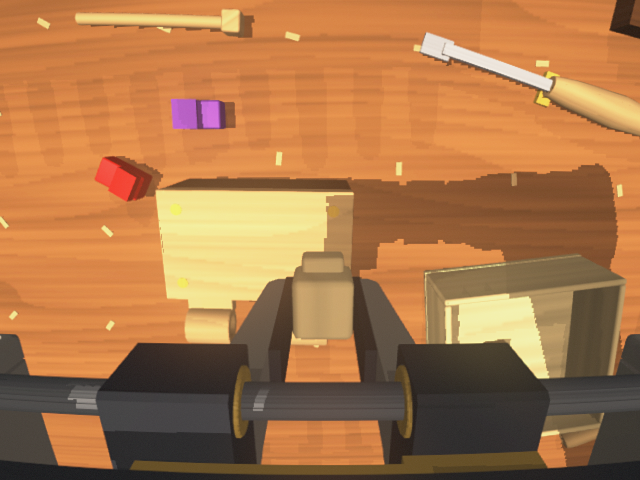

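Holding offcut b at 28 mm. To the bin's far half.

{"op": "jog_arm", "data": {
  "commands": [
    [0,-0.2,0.4,0,0,0,1],
    [0,-0.4,0.9,-0.05,0,0,1],
    [0,-0.4,0.9,-0.058,0,-0.003,1],
    [0,-0.4,0.9,-0.058,0,-0.003,1],
    [0,-0.4,0.9,-0.058,0,-0.003,1]
  ]
}}

```text
clock: 11.33
tool_pos: [0.5544, -0.2042, 0.1362]
eef_rot: [-1.598, 1.561, -3.074]
force: [0.4, 1.1, 0.7]
opening: 0.028
```

```bash
python3 - <<'E'
from h import *
plant([.515,-.29,.12],down(0.1))
E
```

```text
shift [ 0.4639 -0.3893  0.6814] turn [-0.0029 -0.0002  0.0051] pos [ 0.5544 -0.2042  0.1362]
```

{"op": "jog_arm", "data": {
  "commands": [
    [0.1,-0.2,0.35,0,0,0.004,1],
    [0.3,-0.39,0.68,0,0,0.004,1],
    [0.3,-0.39,0.68,0,0,0.004,1],
    [0.3,-0.39,0.68,0,0,0.004,1]
  ]
}}

```text
clock: 11.67
tool_pos: [0.5137, -0.2904, 0.0988]
eef_rot: [-1.847, 1.565, 2.959]
force: [0.1, -0.5, -0.4]
opening: 0.0281
```

```bash
python3 - <<'E'
from h import *
p,z,m,o=snap("wrist","w10");print(o["opening"])
plant([.515,-.29,.04],down(0.1))
E
```

```text
0.028149233804656996
shift [ 0.8255 -0.0083  0.0214] turn [-0.0014 -0.0011  0.0013] pos [ 0.516  -0.2875  0.1001]
```

View pics/w10.png

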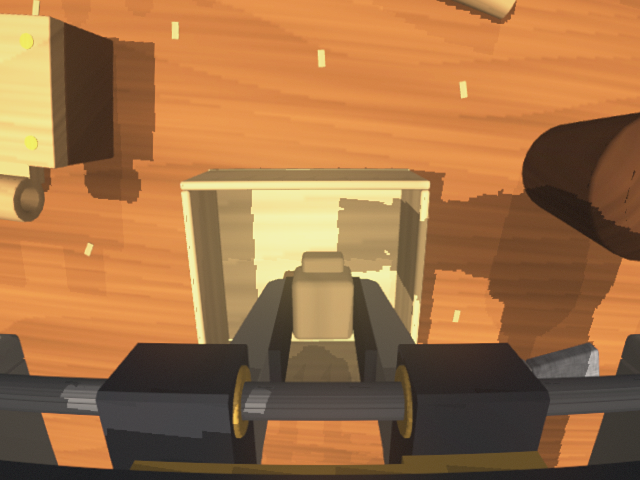

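{"op": "jog_arm", "data": {
  "commands": [
    [0.3,0,0.01,0,0,0,1],
    [0.6,0,0.01,0,0,0,1],
    [0.82,0,0.01,0,0,0,1],
    [0.82,0,0.01,0,0,0,1],
    [0.82,0,0.01,0,0,0,0.4],
    [0.82,0,0.01,0,0,0,0.4],
    [0.82,0,0.01,0,0,0,0.4],
    [0.82,0,0.01,0,0,0,0.4],
    [0.6,0,0.01,0,0,0,0.4],
    [0.3,0,0.01,0,0,0,0.4],
    [-0.2,0,0.01,0,0,0,0.2],
    [-0.6,0,0.01,0,0,0,0],
    [-1,0,0.01,0,0,0,0],
    [-1,0,0.01,0,0,0,0]
  ]
}}

```text
clock: 12.88
tool_pos: [0.5189, -0.2889, 0.2275]
eef_rot: [0.933, 1.565, -0.538]
force: [1.3, -0.6, 0.2]
opening: 0.0797
```

```bash
python3 - <<'E'
from h import *
p,z,m,o=snap("wrist","w11");print(o["opening"])
plant([.48,-.05,.29],down(0))
E
```

```text
0.07972950368371376
shift [-0.1683 -0.1473 -2.0255] turn [ 0.0498  0.0043 -0.0064] pos [ 0.522  -0.2902  0.2333]
```

View pics/w11.png

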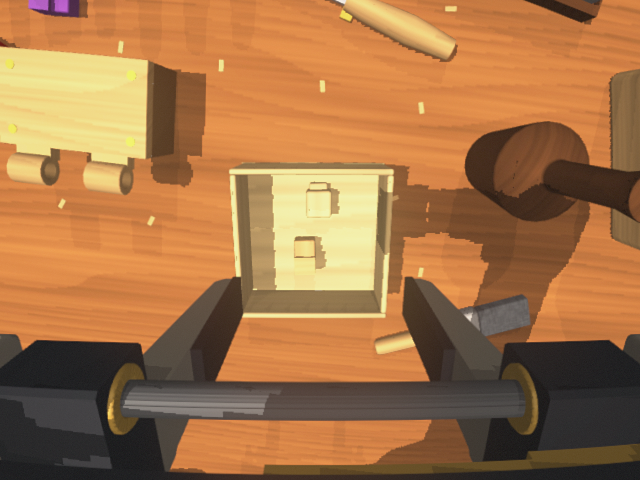

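Both offcuts are lying in the bin: b at (318,200), a at (304,252). Now I measure the hinge from close up at two places.

{"op": "jog_arm", "data": {
  "commands": [
    [0,0,-0.4,0.05,0,0,0],
    [0,0.1,-1,0.05,0.004,-0.006,0],
    [0,0.1,-1,0.05,0.004,-0.006,0],
    [0,0.1,-1,0.05,0.004,-0.006,0]
  ]
}}

```text
clock: 13.27
tool_pos: [0.5188, -0.159, 0.2238]
eef_rot: [-2.374, 1.557, 2.349]
force: [0.5, -0.3, 0.0]
opening: 0.0917
```

```bash
python3 - <<'E'
from h import *
plant([.53,-.06,.22],down(-.03))
E
```

```text
shift [ 0.3634  0.1059 -0.8202] turn [ 0.0204 -0.0048  0.0048] pos [ 0.5188 -0.159   0.2238]
```

{"op": "jog_arm", "data": {
  "commands": [
    [0.15,0.1,-0.4,0.02,-0.004,0.004,0],
    [0.35,0.1,-0.82,0.02,-0.004,0.004,0],
    [0.35,0.1,-0.82,0.02,-0.004,0.004,0],
    [0.35,0.1,-0.82,0.02,-0.004,0.004,0],
    [0.35,0.1,-0.82,0.02,-0.004,0.004,0],
    [0.35,0.1,-0.82,0.02,-0.004,0.004,0]
  ]
}}

```text
clock: 13.77
tool_pos: [0.5296, -0.0704, 0.1813]
eef_rot: [-1.024, 1.567, -2.635]
force: [0.6, 0.0, 0.1]
opening: 0.0919
```

```bash
python3 - <<'E'
from h import *
p,z,m,o=snap("wrist","j1");print(o["tool_pos"],np.abs(o["joint_velocities"]).max())
E
```

```text
[ 0.52956075 -0.07044631  0.18129771] 0.01549273300485686
```

{"op": "jog_arm", "data": {
  "commands": [
    [0,0,-0.3,0,0,0,0],
    [0,0,-0.4,0,0,0,0],
    [0,0,-0.4,0,0,0,0],
    [0,0,-0.4,0,0,0,0]
  ]
}}

```text
clock: 14.15
tool_pos: [0.5313, -0.0219, 0.1808]
eef_rot: [-1.192, 1.567, -2.802]
force: [-0.4, -0.6, 0.9]
opening: 0.0915
```

```bash
python3 - <<'E'
from h import *
p,z,m,o=snap("wrist","j2");print(o["tool_pos"],np.abs(o["joint_velocities"]).max())
for f in("j1","j2"):
    p=pickle.load(open(f+".pkl","rb"))[0]; print(f); cv2.imwrite(f"pics/{f}c.png",cv2.resize(p[130:330,180:446],(798,600),interpolation=cv2.INTER_CUBIC)[:,:,::-1])
E
```

```text
[ 0.53132629 -0.02193055  0.18083136] 0.026685932098410397
j1
j2
```

View pics/j1.png

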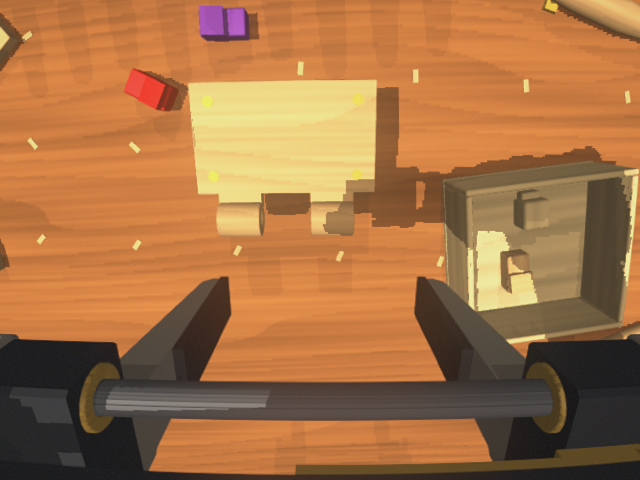

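View pics/j2.png

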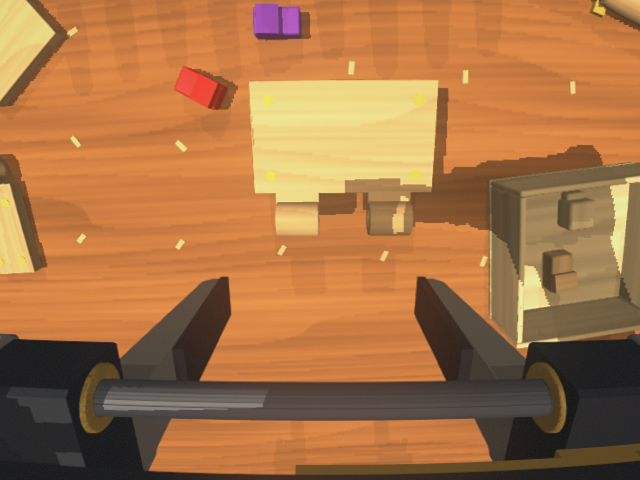

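```bash
cat > jm.py <<'E'
from h import *
def jamb(f,show=True):
    p,z,m,o=pickle.load(open(f+".pkl","rb")); t=toolT(o); C=cloud(m,z,t)
    H=C[...,2]; hsv=cv2.cvtColor(p,cv2.COLOR_RGB2HSV)
    near=(abs(C[...,0]-.58)<.085)&(abs(C[...,1]+.043)<.10)
    pl=near&(H>.066)&(H<.08)&(C[...,0]>.56)
    n,l,st,c=cv2.connectedComponentsWithStats(cv2.morphologyEx(pl.astype(np.uint8),cv2.MORPH_OPEN,np.ones((3,3))))
    k=1+st[1:,4].argmax(); q=np.argwhere(l==k)[:,::-1]; hgt=np.median(H[l==k])
    # contour -> plane at plate height
    cn=max(cv2.findContours((l==k).astype(np.uint8),cv2.RETR_EXTERNAL,cv2.CHAIN_APPROX_NONE)[0],key=len)[:,0]
    W=onplane(m,cn,.074,t)
    r=cv2.minAreaRect(np.float32(W[:,:2])); 
    print(f,"plate z",hgt.round(4),"rect",r)
    # fit back edge and side edges
    out=[]
    bx=cv2.boxPoints(r)
    # knuckles
    kn=near&(H>.05)&(C[...,0]<.556)&(C[...,0]>.50)&(H<.1)
    n,l,st,c=cv2.connectedComponentsWithStats(kn.astype(np.uint8))
    K=[]
    for k in range(1,n):
        if st[k,4]<80: continue
        P=C[l==k]; P=P[P[:,2]>.078]
        # circle fit in x,z with radius .015 
        from scipy.optimize import least_squares
        s=least_squares(lambda a:np.hypot(P[:,0]-a[0],P[:,2]-a[1])-.015,[P[:,0].mean(),.075],loss="soft_l1",f_scale=.001)
        y=np.sort(P[:,1]); print(" knuckle bbox",st[k],"axis x,z",s.x.round(4),"y",y[3].round(4),y[-4].round(4),"mid",((y[3]+y[-4])/2).round(4),"top",np.percentile(P[:,2],95).round(4)); K.append([s.x[0],(y[3]+y[-4])/2,s.x[1]])
    K=np.array(K)
    if len(K)==2:
        d=K[K[:,1].argmax()]-K[K[:,1].argmin()]; print(" eye",K.mean(0).round(4),"sep",np.linalg.norm(d).round(4),"yaw",np.degrees(np.arctan2(-d[0],d[1])).round(2))
if __name__=="__main__":
    jamb("j1");jamb("j2")
    p=pickle.load(open("j1.pkl","rb"))[0]
    cv2.imwrite("pics/j1c.png",cv2.resize(p[70:250,170:410],(800,600),interpolation=cv2.INTER_CUBIC)[:,:,::-1])
    p=pickle.load(open("j2.pkl","rb"))[0]
    cv2.imwrite("pics/j2c.png",cv2.resize(p[70:250,230:470],(800,600),interpolation=cv2.INTER_CUBIC)[:,:,::-1])
E
python3 jm.py
```

```text
j1 plate z 0.0724 rect ((0.6027956008911133, -0.04193033277988434), (0.14921922981739044, 0.08773969113826752), 88.82367706298828)
 knuckle bbox [ 311  190   64   46 1929] axis x,z [0.5331 0.0731] y -0.097 -0.0611 mid -0.0791 top 0.0886
 knuckle bbox [ 216  193   49   44 1930] axis x,z [0.5355 0.0731] y -0.0192 0.017 mid -0.0011 top 0.0886
 eye [ 0.5343 -0.0401  0.0731] sep 0.078 yaw -1.72
j2 plate z 0.0724 rect ((0.6025599837303162, -0.04172097146511078), (0.14936445653438568, 0.08769173175096512), 88.48829650878906)
 knuckle bbox [ 366  190   66   46 2001] axis x,z [0.5332 0.073 ] y -0.0963 -0.0607 mid -0.0785 top 0.0885
 knuckle bbox [ 275  194   44   43 1777] axis x,z [0.5355 0.0731] y -0.0191 0.0168 mid -0.0011 top 0.0887
 eye [ 0.5343 -0.0398  0.0731] sep 0.0774 yaw -1.67
```

View pics/j1c.png

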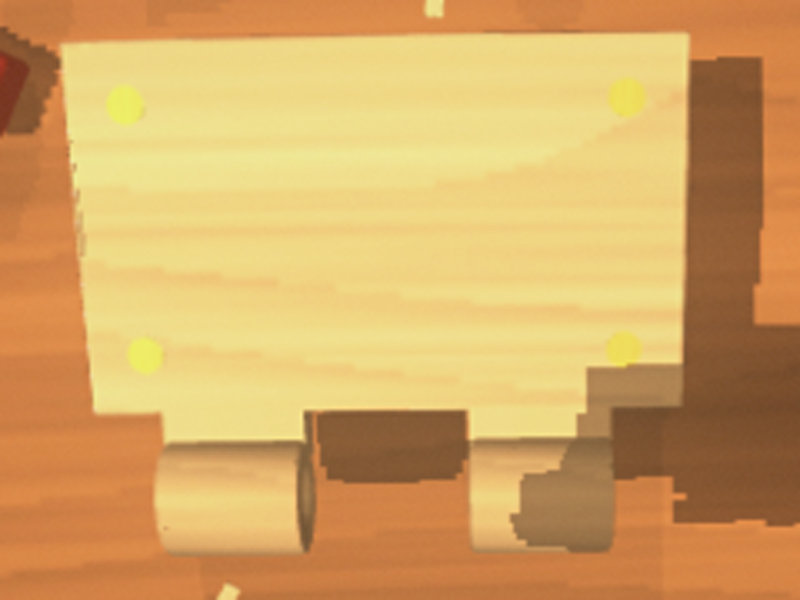

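View pics/j2c.png

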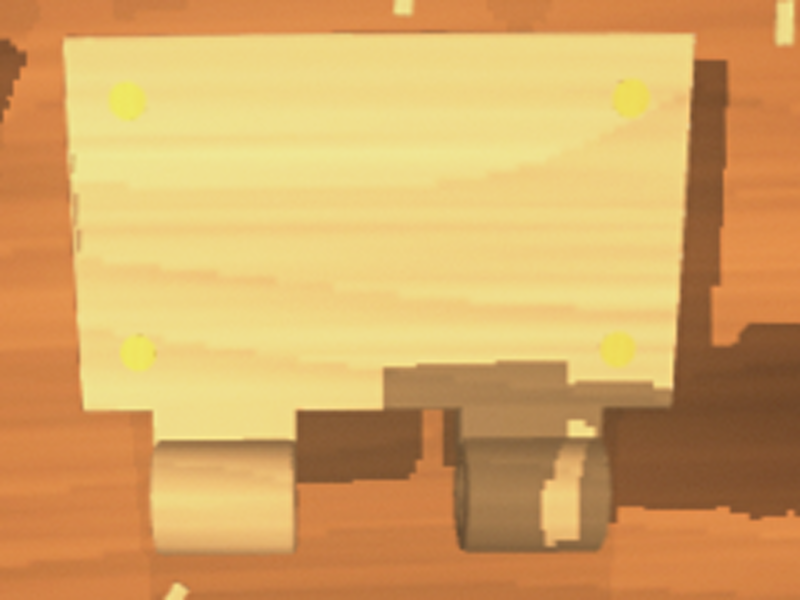

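The hinge eye measures (0.534, -0.040) in both views, with yaw -1.7° and knuckle spacing 78 mm, as it should be. The wrist camera reads about 2 mm low: 0.073 against the 0.075 in the text, and the bench at -0.002. Next I go above the leaf.

{"op": "jog_arm", "data": {
  "commands": [
    [0,0,-0.4,0,0,0,0],
    [0,0,-1,0,0,0,0],
    [0,0,-1,0,0,0,0],
    [0,0,-1,0,0,0,0]
  ]
}}

```text
clock: 14.53
tool_pos: [0.5356, 0.1056, 0.181]
eef_rot: [-2.319, 1.566, 2.361]
force: [0.2, 0.7, 0.6]
opening: 0.0918
```

{"op": "jog_arm", "data": {
  "commands": [
    [0,0,-0.4,0,0,0,0],
    [0,0,-1,0,0,0,0],
    [0,0,-1,0,0,0,0],
    [0,0,-1,0,0,0,0]
  ]
}}

```text
clock: 14.87
tool_pos: [0.5398, 0.2258, 0.1807]
eef_rot: [-2.336, 1.565, 2.345]
force: [-1.3, 0.3, 0.9]
opening: 0.0918
```

```bash
python3 - <<'E'
from h import *
plant([.535,.329,.16],down(0))
E
```

```text
shift [ 0.5012 -0.065  -0.8562] turn [-0.016  -0.0021  0.0022] pos [0.5398 0.2258 0.1807]
```

{"op": "jog_arm", "data": {
  "commands": [
    [0.15,-0.06,-0.4,-0.01,0,0,0],
    [0.3,-0.06,-0.85,-0.016,-0.002,0.002,0],
    [0.3,-0.06,-0.85,-0.016,-0.002,0.002,0],
    [0.3,-0.06,-0.85,-0.016,-0.002,0.002,0],
    [0.3,-0.06,-0.85,-0.016,-0.002,0.002,0]
  ]
}}

```text
clock: 15.28
tool_pos: [0.5374, 0.3201, 0.1432]
eef_rot: [-0.339, 1.565, -1.917]
force: [1.0, -1.2, 0.3]
opening: 0.0919
```

```bash
python3 - <<'E'
from h import *
p,z,m,o=snap("wrist","l1");t=toolT(o);print(t[:3,3])
C=cloud(m,z,t);H=C[...,2]
M=(H>.03)&(H<.2)&(C[...,1]>.36)&(C[...,1]<.5)&(C[...,0]>.54)&(C[...,0]<.7);P=C[M];print("glue",P.min(0),P.max(0),P.mean(0))
d=pickle.load(open("d0.pkl","rb"));p2,z2,m2=d["top"];C2=cloud(m2,z2);M=(C2[...,2]>.03)&(C2[...,2]<.2)&(C2[...,1]>.36)&(C2[...,1]<.5)&(C2[...,0]>.54)&(C2[...,0]<.7);P=C2[M];print(P.min(0),P.max(0),P.mean(0))
p2,z2,m2=d["scene"];C2=cloud(m2,z2);M=(C2[...,2]>.03)&(C2[...,2]<.2)&(C2[...,1]>.36)&(C2[...,1]<.5)&(C2[...,0]>.54)&(C2[...,0]<.7);P=C2[M];print(P.min(0),P.max(0),P.mean(0))
E
```

```text
[0.5373981  0.3201068  0.14317537]
glue [0.54012327 0.3657911  0.03003526] [0.64887338 0.46117096 0.19999071] [0.61530355 0.42491786 0.11368317]
[0.58861191 0.40928149 0.0312965 ] [0.64761481 0.46817937 0.16113935] [0.61423186 0.42944167 0.10370416]
[0.59683641 0.40792221 0.03016988] [0.65090698 0.46730333 0.15455187] [0.63351673 0.43128093 0.0939709 ]
```

View pics/l1.png

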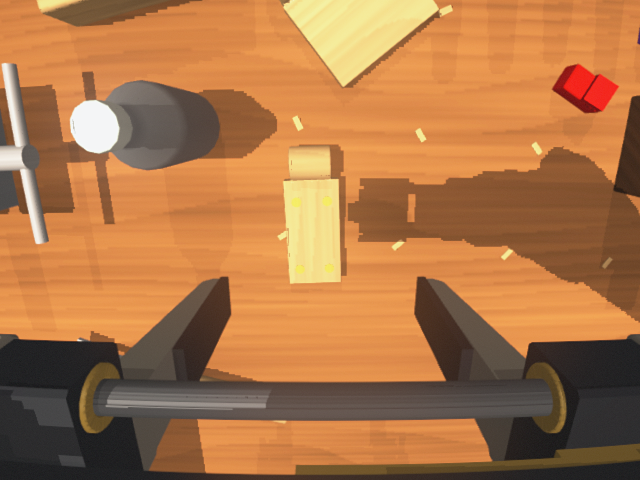

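The leaf is at (315,230) with its single knuckle at the far end (310,162). The spare with two knuckles is at (365,30), so this is the right one. I'll measure its pose.

```bash
cat > lm.py <<'E'
from h import *
def leaf(f):
    p,z,m,o=pickle.load(open(f+".pkl","rb")); t=toolT(o); C=cloud(m,z,t); H=C[...,2]
    near=(abs(C[...,0]-.53)<.1)&(abs(C[...,1]-.325)<.05)
    M=near&(H>.006)&(H<.04)
    n,l,st,c=cv2.connectedComponentsWithStats(M.astype(np.uint8));k=1+st[1:,4].argmax()
    P=C[l==k]; 
    pl=(l==k)&(H>.007)&(H<.0145); kn=(l==k)&(H>.018)
    pl=cv2.morphologyEx(pl.astype(np.uint8),cv2.MORPH_OPEN,np.ones((5,5)))
    cn=max(cv2.findContours(pl,cv2.RETR_EXTERNAL,cv2.CHAIN_APPROX_NONE)[0],key=len)[:,0]
    W=onplane(m,cn,.014,t); r=cv2.minAreaRect(np.float32(W[:,:2])); print("plate z",np.median(H[pl>0]).round(4),r)
    K=C[kn]; r2=cv2.minAreaRect(np.float32(K[:,:2])); print("knuckle",r2,"top",np.percentile(K[:,2],95))
    b=cv2.boxPoints(r); print(b.round(4).tolist())
    c=np.array(r[0]); kc=np.array(r2[0]); d=kc-c; print("dir",np.degrees(np.arctan2(d[1],d[0])),np.linalg.norm(d))
    # left/right edges line fit
    x=W[:,0];y=W[:,1]; mid=(x>c[0]-.04)&(x<c[0]+.04)
    for s in (1,-1):
        q=mid&(s*(y-c[1])>.015); v=cv2.fitLine(np.float32(W[q][:,:2]),cv2.DIST_HUBER,0,.01,.01).ravel(); v[:2]*=np.sign(v[0]); print(" edge",np.degrees(np.arctan2(v[1],v[0])).round(2),"y at centre",(v[3]+(c[0]-v[2])*v[1]/v[0]).round(4))
leaf(__import__("sys").argv[1])
E
python3 lm.py l1
python3 -c "
import cv2;p=cv2.imread('pics/l1.png');cv2.imwrite('pics/l1c.png',cv2.resize(p[140:290,215:415],(800,600),interpolation=cv2.INTER_CUBIC))"
```

```text
plate z 0.0124 ((0.5224209427833557, 0.3281961679458618), (0.09962516278028488, 0.04966204985976219), 1.7191976308822632)
knuckle ((0.5867843627929688, 0.3304152190685272), (0.028407657518982887, 0.03587336093187332), 0.009219817817211151) top 0.028612618974359526
[[0.47189998626708984, 0.351500004529953], [0.4733999967575073, 0.3018999993801117], [0.5730000138282776, 0.30489999055862427], [0.5715000033378601, 0.3544999957084656]]
dir 1.9745986706299252 0.06440166164951693
 edge 1.7 y at centre 0.3525
 edge 1.92 y at centre 0.3038
```

View pics/l1c.png

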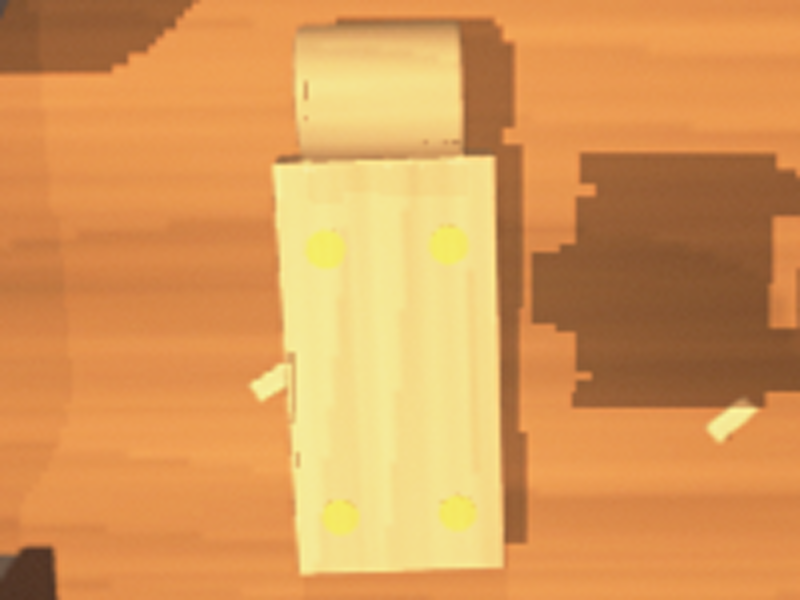

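```bash
python3 - <<'E'
from h import *
plant([.5344,.3286,.006],down(.032))
E
```

```text
shift [ 1.472  -0.032  -0.0918] turn [-0.0208  0.0032  0.0005] pos [0.5383 0.3187 0.1437]
```

{"op": "jog_arm", "data": {
  "commands": [
    [0.3,-0.03,-0.09,-0.02,0.003,0,0],
    [0.6,-0.03,-0.09,-0.02,0.003,0,0],
    [0.9,-0.03,-0.09,-0.02,0.003,0,0],
    [1,-0.03,-0.09,-0.02,0.003,0,0],
    [1,-0.03,-0.09,-0.02,0.003,0,0]
  ]
}}

```text
clock: 15.75
tool_pos: [0.5332, 0.3267, 0.0213]
eef_rot: [-1.047, 1.565, -2.589]
force: [0.1, -1.2, 0.2]
opening: 0.092
```

```bash
python3 - <<'E'
from h import *
p,z,m,o=snap("wrist","l2")
plant([.5344,.3286,.006],down(.032))
E
python3 lm.py l2
```

```text
shift [4.736e-01 3.000e-04 5.000e-04] turn [-0.0013  0.0002  0.0009] pos [0.5345 0.3287 0.0238]
plate z 0.0124 ((0.5230740308761597, 0.3282195031642914), (0.09925514459609985, 0.04962059110403061), 1.6345241069793701)
knuckle ((0.5869240164756775, 0.33022448420524597), (0.02804972045123577, 0.03622152656316757), 2.3339359760284424) top 0.028652759816493505
[[0.47279998660087585, 0.3515999913215637], [0.4742000102996826, 0.3019999861717224], [0.5734000205993652, 0.30480000376701355], [0.5720000267028809, 0.35440000891685486]]
dir 1.798578570633307 0.06388145748206768
 edge 1.58 y at centre 0.3527
 edge 1.54 y at centre 0.3038
```

View pics/l2.png

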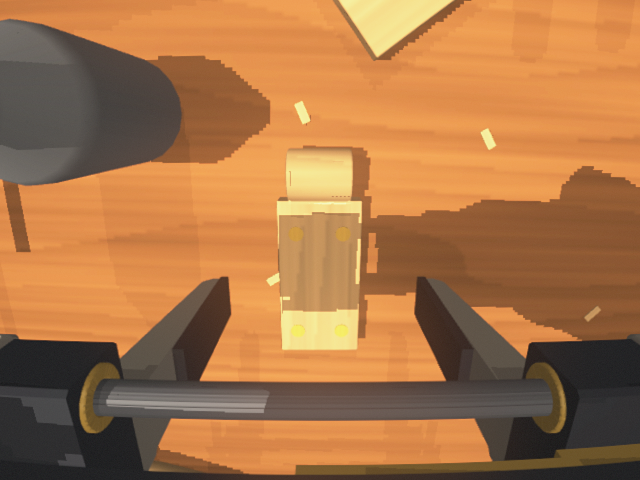

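Aligned, with the leaf centred on the jaws. I'll descend slowly and watch the force.

{"op": "jog_arm", "data": {
  "commands": [
    [0.2,0,0,0,0,0,0],
    [0.35,0,0,0,0,0,0],
    [0.45,0,0,0,0,0,0],
    [0.47,0,0,0,0,0,0],
    [0.47,0,0,0,0,0,0]
  ]
}}

```text
clock: 16.22
tool_pos: [0.5346, 0.331, -0.0313]
eef_rot: [2.924, 1.569, 1.384]
force: [-0.1, -0.3, 0.2]
opening: 0.0918
```

{"op": "jog_arm", "data": {
  "commands": [
    [0.01,0,0,0,0,0,0],
    [0.02,0,0,0,0,0,0],
    [0.02,0,0,0,0,0,0]
  ]
}}

```text
clock: 16.47
tool_pos: [0.5344, 0.3314, -0.0337]
eef_rot: [2.806, 1.569, 1.267]
force: [0.5, -0.1, 0.3]
opening: 0.0917
```

```bash
python3 - <<'E'
from h import *
p,z,m,o=snap("wrist","l3"); print(o["force"],o["tool_pos"])
plant([.5344,.3286,.003],down(.032))
E
```

```text
[ 0.53048179 -0.07225369  0.27813718] [ 0.53443824  0.33135065 -0.03372389]
shift [0.0175 0.0005 0.0222] turn [-0.0001 -0.0009 -0.0002] pos [ 0.5343  0.3313 -0.0339]
```

View pics/l3.png

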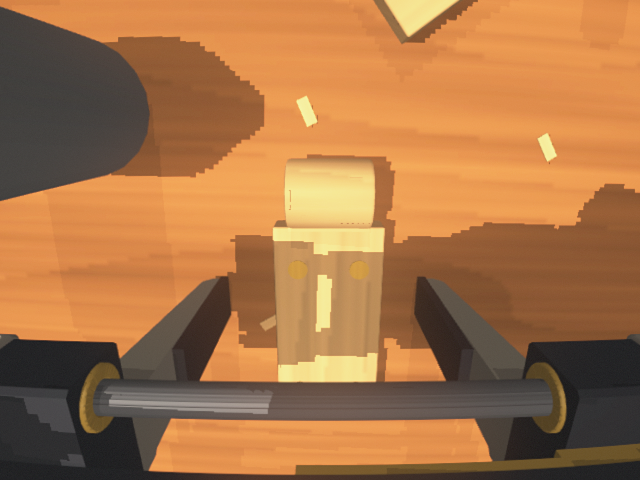

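{"op": "jog_arm", "data": {
  "commands": [
    [0.01,0,0.02,0,0,0,0],
    [0.022,0,0.02,0,0,0,0],
    [0.022,0,0.02,0,0,0,0.3],
    [0.022,0,0.02,0,0,0,0.4],
    [0.022,0,0.02,0,0,0,1],
    [0.022,0,0.02,0,0,0,1],
    [0.022,0,0.02,0,0,0,1],
    [0.022,0,0.02,0,0,0,1],
    [0.022,0,0.02,0,0,0,1],
    [0.022,0,0.02,0,0,0,1]
  ],
  "force": 35
}}

```text
clock: 17.35
tool_pos: [0.5339, 0.3286, -0.0373]
eef_rot: [-2.645, 1.569, 2.099]
force: [-0.3, 0.7, 0.6]
opening: 0.0499
```

```bash
python3 - <<'E'
from h import *
p,z,m,o=snap("wrist","l4"); print(o["force"],o["tool_pos"],o["opening"])
E
```

```text
[-0.2843628   0.68947282  0.64073923] [ 0.53385337  0.32861915 -0.03731281] 0.04987760131443953
```

View pics/l4.png

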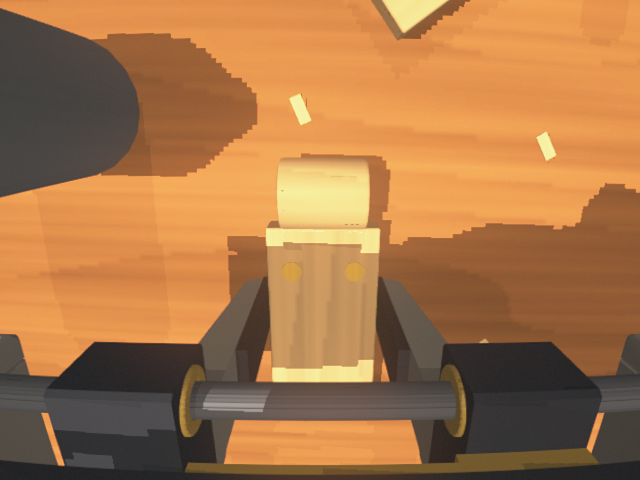

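Gripped at 49.9 mm. Now lift and check.

{"op": "jog_arm", "data": {
  "commands": [
    [-0.05,0,0,0,0,0,1],
    [-0.2,0,0,0,0,0,1],
    [-0.5,0,0,0,0,0,1],
    [-0.8,0,0,0,0,0,1],
    [-1,0,0,0,0,0,1],
    [-1,0,0,0,0,0,1]
  ]
}}

```text
clock: 17.9
tool_pos: [0.537, 0.331, 0.0889]
eef_rot: [2.236, 1.561, 0.697]
force: [0.4, 0.0, -1.6]
opening: 0.0499
```

```bash
python3 - <<'E'
from h import *
p,z,m,o=snap("wrist","l5"); print(o["force"],o["tool_pos"],o["opening"])
plan([.43,-.038,.10],down(-.03))
t=toolT(o);ti=np.linalg.inv(t);C=cloud(m,z,t)
for uv in [(323,170),(323,190),(323,210),(323,240),(323,300),(323,360),(290,240),(360,240)]: print(uv,(ti@np.r_[C[uv[1],uv[0]],1])[:3].round(4))
E
```

```text
[ 0.41568478  0.03425895 -1.57746607] [0.53696498 0.33101707 0.08893866] 0.049857259381847825
shift [-0.1325 -0.9768  3.0343] turn [ 0.0308 -0.002  -0.0022] pos [0.5357 0.3297 0.0861]
(323, 170) [-0.0606  0.0635  0.0002]
(323, 190) [-0.0646  0.0564  0.0002]
(323, 210) [-0.0651  0.0488  0.0002]
(323, 240) [-0.0493  0.032   0.0003]
(323, 300) [-0.0501  0.0036  0.0003]
(323, 360) [-0.0496 -0.0287  0.0004]
(290, 240) [-0.0498  0.0321 -0.0141]
(360, 240) [-0.05    0.0322  0.0164]
```

View pics/l5.png

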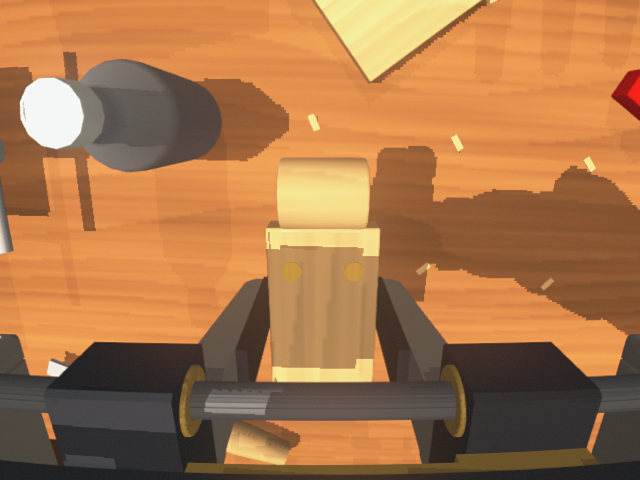

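Lifted with no slip: the leaf is level (plate tool x -0.050 front and back) and sits at the same pixels as before. I'll carry it over to the front of the jamb.

{"op": "jog_arm", "data": {
  "commands": [
    [-0.1,-0.3,0.3,0,0,0,1],
    [-0.1,-0.8,0.8,0.01,0,0,1],
    [-0.1,-0.98,1,0.03,0,0,1],
    [-0.1,-0.98,1,0.03,0,0,1],
    [-0.1,-0.98,1,0.03,0,0,1],
    [-0.1,-0.98,1,0.03,0,0,1]
  ]
}}

```text
clock: 18.45
tool_pos: [0.4183, 0.2019, 0.0936]
eef_rot: [-1.003, 1.567, -2.604]
force: [0.2, 0.3, -1.0]
opening: 0.0498
```

{"op": "jog_arm", "data": {
  "commands": [
    [0,0,0.3,0,0,0,1],
    [0,0,0.7,0,0,0,1],
    [0,0,1,0,0,0,1],
    [0,0,1,0,0,0,1]
  ]
}}

```text
clock: 18.78
tool_pos: [0.417, 0.0775, 0.0935]
eef_rot: [-0.925, 1.567, -2.534]
force: [-0.0, -0.8, -1.3]
opening: 0.0494
```

```bash
python3 - <<'E'
from h import *
plan([.42,-.038,.10],down(-.03))
E
```

```text
shift [-0.0523  0.0616  0.9608] turn [-0.004   0.0012  0.0016] pos [0.417  0.0775 0.0935]
```

{"op": "jog_arm", "data": {
  "commands": [
    [0,0.02,0.3,-0.003,0.001,0.001,1],
    [0,0.02,0.7,-0.003,0.001,0.001,1],
    [0,0.02,0.96,-0.003,0.001,0.001,1],
    [0,0.02,0.96,-0.003,0.001,0.001,1],
    [0,0.02,0.96,-0.003,0.001,0.001,1],
    [0,0.02,0.96,-0.003,0.001,0.001,1]
  ]
}}

```text
clock: 19.28
tool_pos: [0.4169, -0.0294, 0.0941]
eef_rot: [2.825, 1.566, 1.233]
force: [-0.1, 0.4, -1.6]
opening: 0.0494
```

```bash
cat > fit.py <<'E'
import sys
from h import *
from scipy.optimize import least_squares
f=sys.argv[1]
p,z,m,o=snap("wrist",f) if len(sys.argv)<3 else pickle.load(open(f+".pkl","rb"))
t=toolT(o);ti=np.linalg.inv(t);C=cloud(m,z,t)
print("tool",t[:3,3].round(4),"force",np.round(o["force"],1),"open",round(o["opening"],4)); print("rot\n",t[:3,:3].round(4))
# leaf in tool frame
P=(C.reshape(-1,3)-t[:3,3])@t[:3,:3]
P=P.reshape(480,640,3)
pl=(abs(P[...,2])<.027)&(abs(P[...,0]+.050)<.004)&(P[...,1]>-.04)&(P[...,1]<.037)
q=P[pl]; A=np.c_[q[:,1],q[:,2],np.ones(len(q))]; co=np.linalg.lstsq(A,q[:,0],rcond=None)[0]
print("plate n",pl.sum(),"x=",co.round(4),"edges z",np.percentile(q[:,2],[1,99]).round(4))
def circ(Q): # axis in plane (a,b) radius .015
    s=least_squares(lambda a:np.hypot(Q[:,0]-a[0],Q[:,1]-a[1])-.015,[Q[:,0].mean(),Q[:,1].mean()-.01],loss="soft_l1",f_scale=.001); return s.x
kn=(P[...,2]>-.024)&(P[...,2]<.024)&(P[...,0]<-.0535)&(P[...,1]>.040)&(P[...,1]<.08)&(P[...,0]>-.075)
n,l,st,c=cv2.connectedComponentsWithStats(kn.astype(np.uint8))
k=1+st[1:,4].argmax(); KW=C[l==k]; a=circ(KW[:,[0,2]])
LE=np.array([a[0],np.median([KW[:,1].min(),KW[:,1].max()]),a[1]]); yy=np.percentile(KW[:,1],[1,99]); LE[1]=yy.mean()
h=KW[:,1]>LE[1]; a1=circ(KW[h][:,[0,2]]);a0=circ(KW[~h][:,[0,2]])
dy=KW[h][:,1].mean()-KW[~h][:,1].mean()
print("LEAF eye",LE.round(4),"y range",yy.round(4),"yaw",np.degrees(-(a1[0]-a0[0])/dy).round(2),"roll-ish",np.degrees((a1[1]-a0[1])/dy).round(2),st[k])
# jamb knuckles
K=[]
for s in (1,-1):
    yc=-.040+s*.039
    M=(abs(C[...,1]-yc)<.0185)&(C[...,0]>.50)&(C[...,0]<.556)&(C[...,2]>.077)&(C[...,2]<.095)
    n,l,st,c=cv2.connectedComponentsWithStats(M.astype(np.uint8)); 
    if n<2: print("no knuckle",s); continue
    k=1+st[1:,4].argmax(); Q=C[l==k]; a=circ(Q[:,[0,2]]); y=np.percentile(Q[:,1],[1,99]); K.append([a[0],y.mean(),a[1]]); print("jamb kn",K[-1],y.round(4),st[k,4])
if len(K)==2:
    K=np.array(K);E=K.mean(0);d=K[0]-K[1];print("JAMB eye",E.round(4),"yaw",np.degrees(np.arctan2(-d[0],d[1])).round(2)); D=E-LE; print("D world",D.round(4),"shares tool",(t[:3,:3].T@D/.12).round(4))
D=np.array([.5343,-.040,.0731])-LE; print("vs stored: D",D.round(4),"shares",(t[:3,:3].T@D/.12).round(4))
E
python3 fit.py f1
```

```text
tool [ 0.4169 -0.0294  0.0941] force [-0.1  0.4 -1.6] open 0.0494
rot
 [[ 0.0015  0.9998 -0.0217]
 [ 0.0043 -0.0217 -0.9998]
 [-1.      0.0014 -0.0044]]
plate n 16373 x= [-0.0012 -0.0015 -0.0498] edges z [-0.0246  0.0248]
LEAF eye [ 0.4695 -0.031   0.1447] y range [-0.0484 -0.0135] yaw -1.1 roll-ish 0.11 [ 276  158   94   71 6294]
jamb kn [np.float64(0.5354557098173621), np.float64(-0.0008641699518158394), np.float64(0.0730419916010794)] [-0.0184  0.0166] 3615
jamb kn [np.float64(0.5331534336504827), np.float64(-0.0783269554466817), np.float64(0.0730620942482227)] [-0.0958 -0.0609] 3618
JAMB eye [ 0.5343 -0.0396  0.0731] yaw -1.7
D world [ 0.0648 -0.0086 -0.0717] shares tool [0.5978 0.5406 0.0629]
vs stored: D [ 0.0648 -0.009  -0.0716] shares [0.5974 0.5407 0.0662]
```

View pics/f1.png

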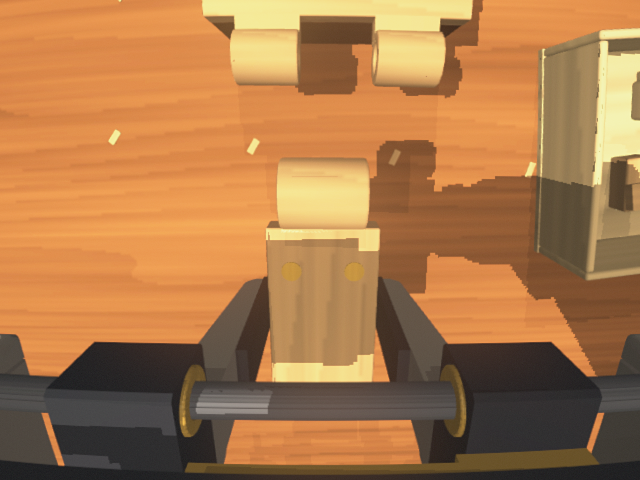

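One image now shows both parts: leaf knuckle (323,190), jamb knuckles (265,57) and (409,57). I'll drop to height and align sideways and in yaw while still in front, then re-measure.

{"op": "jog_arm", "data": {
  "commands": [
    [0.2,0,0.06,0.004,0,0,1],
    [0.4,0,0.06,0.004,0.002,0,1],
    [0.55,0,0.06,0.004,0.002,0,1],
    [0.595,0,0.06,0.004,0.002,0,1],
    [0.595,0,0.06,0.004,0.002,0,1],
    [0.595,0,0.06,0.004,0.002,0,1]
  ]
}}

```text
clock: 19.83
tool_pos: [0.4165, -0.0361, 0.0232]
eef_rot: [2.967, 1.563, 1.368]
force: [0.0, -0.4, -1.3]
opening: 0.0497
```

```bash
python3 fit.py f2
```

```text
tool [ 0.4165 -0.0361  0.0232] force [ 0.  -0.4 -1.3] open 0.0497
rot
 [[ 0.0016  0.9996 -0.0278]
 [ 0.0078 -0.0278 -0.9996]
 [-1.      0.0014 -0.0078]]
plate n 16403 x= [-0.0013 -0.0006 -0.0498] edges z [-0.0246  0.0248]
LEAF eye [ 0.4691 -0.0382  0.0738] y range [-0.0557 -0.0207] yaw -1.53 roll-ish 0.34 [ 276  158   94   71 6293]
jamb kn [np.float64(0.5355171057683983), np.float64(-0.0010005495632964406), np.float64(0.07308050562088876)] [-0.0185  0.0165] 6272
jamb kn [np.float64(0.5332118152279005), np.float64(-0.0781875365013568), np.float64(0.0731020105901088)] [-0.0957 -0.0607] 6324
JAMB eye [ 0.5344 -0.0396  0.0731] yaw -1.71
D world [ 0.0653 -0.0014 -0.0007] shares tool [ 0.0066  0.5442 -0.0037]
vs stored: D [ 0.0652 -0.0018 -0.0007] shares [ 6.500e-03  5.438e-01 -3.000e-04]
```

View pics/f2.png

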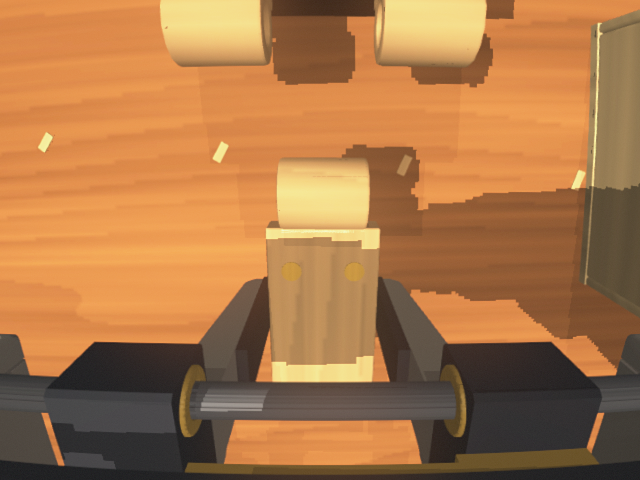

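Lateral error is under 1.5 mm. I'll advance in stages and take out the 0.45° roll on the way.

{"op": "jog_arm", "data": {
  "commands": [
    [0.006,0.1,-0.002,0,-0.004,0,1],
    [0.006,0.2,-0.002,0,-0.004,0,1],
    [0.006,0.27,-0.002,0,-0.004,0,1],
    [0.006,0.27,-0.002,0,-0.004,0,1],
    [0.006,0.27,-0.002,0,-0.004,0,1]
  ]
}}

```text
clock: 20.3
tool_pos: [0.4487, -0.0381, 0.0228]
eef_rot: [1.161, 1.569, -0.44]
force: [-0.5, 0.1, -1.6]
opening: 0.0493
```

```bash
python3 fit.py f3
```

```text
tool [ 0.4487 -0.0381  0.0228] force [-0.5  0.1 -1.6] open 0.0493
rot
 [[ 2.000e-03  9.995e-01 -3.030e-02]
 [-1.000e-03 -3.030e-02 -9.995e-01]
 [-1.000e+00  2.000e-03  9.000e-04]]
plate n 16368 x= [-0.0007 -0.0007 -0.0498] edges z [-0.0246  0.0247]
LEAF eye [ 0.5013 -0.0398  0.0734] y range [-0.0573 -0.0223] yaw -1.74 roll-ish -0.19 [ 276  158   94   71 6294]
jamb kn [np.float64(0.535386042819267), np.float64(-0.0012741155233965042), np.float64(0.07304949210772599)] [-0.0189  0.0163] 7293
jamb kn [np.float64(0.5330770289113371), np.float64(-0.0783157337791022), np.float64(0.07304285382394274)] [-0.0958 -0.0608] 7274
JAMB eye [ 0.5342 -0.0398  0.073 ] yaw -1.72
D world [ 0.033   0.     -0.0003] shares tool [ 0.0033  0.2746 -0.0085]
vs stored: D [ 0.033  -0.0002 -0.0003] shares [ 0.0029  0.2752 -0.0068]
```

View pics/f3.png

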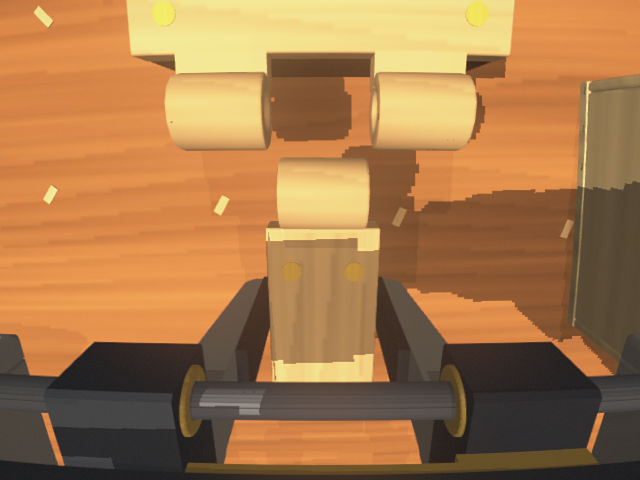

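{"op": "jog_arm", "data": {
  "commands": [
    [0.003,0.06,-0.008,0,0,0,1],
    [0.003,0.13,-0.008,0,0,0,1],
    [0.003,0.2,-0.008,0,0,0,1],
    [0.003,0.25,-0.008,0,0,0,1],
    [0.003,0.275,-0.008,0,0,0,1],
    [0.003,0.275,-0.008,0,0,0,1],
    [0.003,0.275,-0.008,0,0,0,1],
    [0.003,0.275,-0.008,0,0,0,1]
  ]
}}

```text
clock: 21.02
tool_pos: [0.481, -0.0381, 0.0218]
eef_rot: [0.842, 1.57, -0.759]
force: [-0.0, 0.5, -0.1]
opening: 0.0493
```

```bash
python3 fit.py f4; python3 -c "
from h import *
p,z,m,o=snap('scene','s4'); cv2.imwrite('pics/s4c.png',cv2.resize(p[180:300,180:340],(800,600),interpolation=cv2.INTER_CUBIC)[:,:,::-1])
p,z,m,o=snap('top','t4')"
```

```text
tool [ 0.481  -0.0381  0.0218] force [-0.   0.5 -0.1] open 0.0493
rot
 [[ 8.000e-04  9.995e-01 -3.010e-02]
 [-8.000e-04 -3.010e-02 -9.995e-01]
 [-1.000e+00  8.000e-04  8.000e-04]]
plate n 16386 x= [-0.0014 -0.0009 -0.0498] edges z [-0.0246  0.0247]
LEAF eye [ 0.5336 -0.0399  0.0723] y range [-0.0573 -0.0224] yaw -1.75 roll-ish -0.19 [ 276  158   94   71 6304]
jamb kn [np.float64(0.5354103940056578), np.float64(-0.0013223361978567764), np.float64(0.07304964129618104)] [-0.0188  0.0162] 6319
jamb kn [np.float64(0.5330839981078094), np.float64(-0.07837032899842135), np.float64(0.07301626818612393)] [-0.0959 -0.0609] 6368
JAMB eye [ 0.5342 -0.0398  0.073 ] yaw -1.73
D world [0.0006 0.     0.0007] shares tool [-0.006   0.0051 -0.0003]
vs stored: D [ 0.0007 -0.0001  0.0008] shares [-0.0066  0.0056  0.001 ]
```

View pics/f4.png

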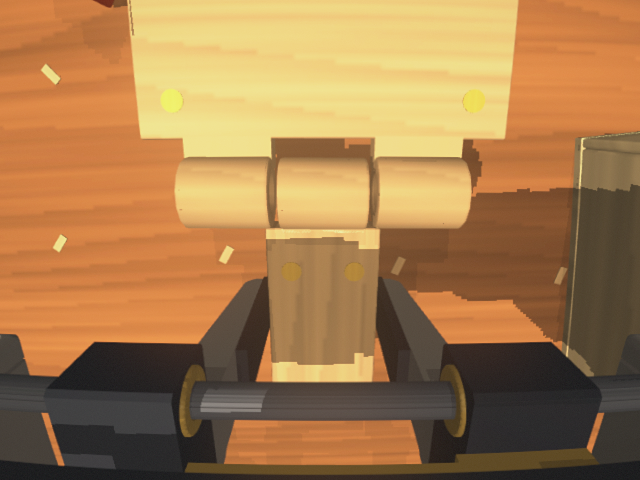

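View pics/s4.png

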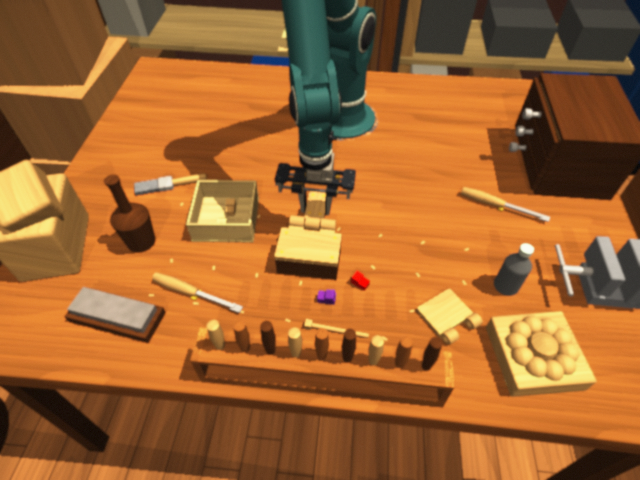

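View pics/t4.png

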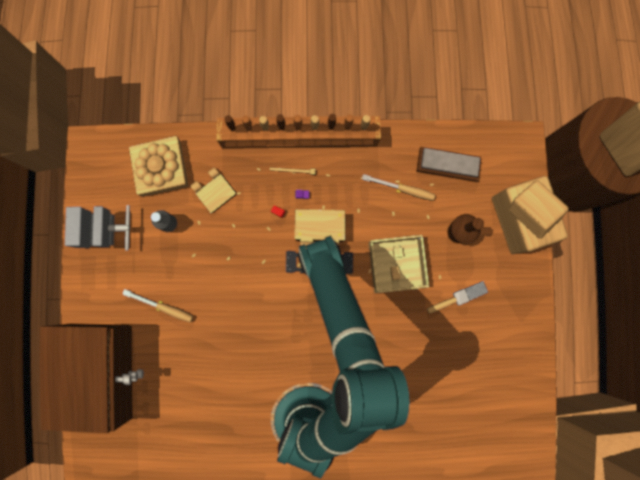

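The fit is within 1 mm, with even gaps to both knuckles. I'll make one small trim, check again and hand in.

{"op": "jog_arm", "data": {
  "commands": [
    [-0.003,0.003,0,0,0,0,1],
    [-0.006,0.005,0,0,0,0,1],
    [-0.006,0.005,0,0,0,0,1],
    [-0.006,0.005,0,0,0,0,1],
    [-0.006,0.005,0,0,0,0,1],
    [-0.006,0.005,0,0,0,0,1]
  ]
}}

```text
clock: 21.67
tool_pos: [0.4819, -0.0382, 0.0226]
eef_rot: [0.959, 1.569, -0.642]
force: [0.3, -1.1, -1.0]
opening: 0.0495
```

```bash
python3 fit.py f5; sed -n '/x/p' /dev/null; python3 - <<'E'
from h import *
d=pickle.load(open("d0.pkl","rb")); a=d["scene"][0].astype(int); b=pickle.load(open("s4.pkl","rb"))[0].astype(int)
D=(abs(a-b).sum(2)>90).astype(np.uint8); n,l,st,c=cv2.connectedComponentsWithStats(cv2.dilate(D,np.ones((3,3))))
print([s.tolist() for s in st[1:] if s[4]>60])
E
```

```text
tool [ 0.4819 -0.0382  0.0226] force [ 0.3 -1.1 -1. ] open 0.0495
rot
 [[ 1.100e-03  9.995e-01 -3.020e-02]
 [-8.000e-04 -3.020e-02 -9.995e-01]
 [-1.000e+00  1.200e-03  8.000e-04]]
plate n 16402 x= [-0.0007 -0.0013 -0.0498] edges z [-0.0246  0.0247]
LEAF eye [ 0.5345 -0.0399  0.0731] y range [-0.0574 -0.0224] yaw -1.69 roll-ish -0.13 [ 276  158   94   71 6279]
jamb kn [np.float64(0.5354214070267171), np.float64(-0.0013300233700939117), np.float64(0.07302023444166161)] [-0.0188  0.0162] 6308
jamb kn [np.float64(0.5331134777028227), np.float64(-0.07839749041069888), np.float64(0.07301899526014295)] [-0.0959 -0.0609] 6253
JAMB eye [ 0.5343 -0.0399  0.073 ] yaw -1.72
D world [-0.0002  0.0001 -0.0001] shares tool [ 0.001  -0.002  -0.0005]
vs stored: D [-0.0002 -0.0001 -0.    ] shares [ 0.0003 -0.0017  0.0006]
[[63, 0, 82, 77, 2756], [273, 0, 103, 232, 11388], [87, 102, 203, 134, 8470], [213, 196, 35, 29, 770], [440, 231, 30, 46, 1122], [275, 238, 19, 15, 198], [316, 244, 20, 17, 236]]
```

```bash
python3 -c "
from workcell import order; print(order.job_done())"
```

```text
the job is handed in; nothing more can be done
None
```

The job is handed in, at about 22 s on the robot's clock. Both offcuts are on the bin floor, and the gripper holds the leaf level in mid-air with its knuckle between the block's two knuckles.

**Last checks:**
- **Fit:** in the final wrist picture the leaf's hole was within about 0.3 mm of the block's hinge axis in x, y and z. Yaw was -1.69° against the block's -1.72°, roll about -0.1°, and there was a gap of about 3 mm on each side.
- **Forces:** the measured force was about 1.5 N, roughly the leaf's weight and noise, so nothing was pressing on the block.
- **Bystanders:** comparing scene pictures from before and after, only the arm and its shadow, the offcuts and the leaf had changed place.

**What failed or disagreed:**
- **Missed grasp:** the first grasp of offcut_a closed on air. The fingertips sit about 39 mm behind the reported TCP, not at it. The wrist depth and the scene picture agreed on this, and I corrected for it from then on. Nothing was moved by the miss.
- **Camera height:** the wrist camera read heights about 2 mm low. I aligned the leaf by comparing both parts in the same picture, so this cancelled out.

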